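# Slide a spacer plate to the board's edge and fit it on a pump housing

## Robot

A 6-joint arm with a two-finger parallel gripper is mounted at the origin on the work surface. World frame = base frame: x ahead of the robot, y to its left, z up, the work surface at z = 0. Lengths are in m, angles in rad, forces in N, time in s.
With the tool pointing down it reaches from about 0.35 to 0.775 m from the base axis. Payload 7.3 kg.
Tool frame: the origin (TCP) lies on the centre line of the jaws, within the pads' length; the fingertips stand 22 mm ahead of it and the grasp point (between the pads) lies 3 mm ahead of it; x points along the fingers, y is the direction in which the jaws open and shut, and the axes are right-handed (so a half turn about x gives the same grasp; the last joint's range is limited). The gripper opens to 92 mm and grips with 3 to 60 N. Pads are 19 mm wide; open, the fingers measure 130 mm over their backs; the gripper's body (75 mm by 190 mm) begins 47 mm behind the grasp point.
Start: joints at [1.101, 0.342, 1.524, -0, 1.275, -0.146], TCP at [0.167, 0.498, 0.249] pointing down, gripper open.
Joint ranges: [-2.53, 2.53], [-0.77, 2.02], [0.04, 2.7], [-1, 4.14], [0.28, 2.66], [-3.11, 3.11]. Speed limits (rad/s): [2.57, 2.57, 3.14, 3.14, 3.14, 3.14].

## Interface

Orientations are given as a rotation vector (axis times angle).
In Python, from station import env, eyes gives the robot as it stands. The module is installed in compiled form; this text tells all that it offers.
- The arm moves only by the shell command python3 -m creep 'ROWS'. ROWS is text: rows parted by semicolons, each of 7 numbers parted by spaces: the opening, from 0 (shut) to 1 (fully open), then the shift along the tool's x, y, z in mm, then the turn, a rotation vector about the tool's x, y, z in rad. A call has 1 to 10 rows; each row is the pose to reach, as a shift and turn from the pose commanded when the call began, along the tool's axes at that moment; what a row does not reach only later rows make up. A row lasts 1/12 s, in which the tool goes at most 41.7 mm and 7.16 degrees, less where a joint would pass 70% of its speed; a pose out of reach is approached as far as the arm can. A call with a gripper value outside its range is refused whole. The fingers move at their own pace and stop on an object; the grip force is fixed at half the most. Time passes only in rows, so rows that repeat a pose let the fingers close. It gives the time, the measured TCP pose, the force and the opening at its end, in the units of the state.
- env.get_state(): the state, without advancing time (a new reading comes with each control period).
- eyes.capture(name): name is "scene" or "top"; returns a dict with "frame" (420x560x3 uint8, red, green, blue), "depth" (420x560 float32, m along the optical axis (not along the pixel's ray), 0 where there is no reading), "mtx" (3x3 intrinsics, pixels), "k1" (the pictures are not rectified: a ray, as slopes to the right and down, at radius r is drawn at 1 + k1 r^2 times it, then the intrinsics apply), "rvec" (rotation vector, rad) and "tvec" (3), from world to camera coordinates, as OpenCV has them. Camera axes: x right, y down, z forward; pixel columns grow to the right and rows downward; lengths in m; the calibration is good to about 2 mm. A picture is of the moment at which its call begins.
- env.hand_in(): hands the job in, once; it reports no verdict.
The state is a dict: "time": time; "qpos": joint angles; "qd": joint speeds; "joint_torque": joint torques, N m; "eef_pos": TCP position; "eef_rot": TCP orientation; "force": force on the tool from outside, world axes, zero at the start; "moment": the same for the moment, N m; "gripper_width": finger opening in m.
Only numpy, scipy, OpenCV 4.12 (cv2) and the standard library are available. Lean on these libraries where they do the work, as an engineer would, in place of code of your own. Each camera call takes 0.05 s, during which the arm holds its last target.

## Task

The thin spacer plate lies flat on the raised board, where it cannot be gripped without marring it: with the fingers pressing only lightly, slide it, ungripped and flat, until more than half of its narrow tongue sticks out over the board's edge. Then take it by the tongue, lift it clear and lay it gently and flat on the pump housing with the hole over the spigot, and let go. Never press hard on the plate, the board or the housing, and leave the screwdriver, cup and bearing alone.

Things in the scene. Friction and masses are not known exactly. Their poses are not given: they have to be found in the camera images.
- hole (a point): Centre of the round hole (24 mm across) through the middle of the steel spacer plate, half-way through its thickness. Plate: flat, 3 mm thick, 180 to 310 g; body 84 mm (its x) by 100 mm (its y). A tongue 36 mm wide (x), 44 mm long sticks out of the middle of its -y side. z is square to it. Starts 40 to 50 mm beyond the board's middle, tongue towards the edge below, not yet over it.
- tongue (a point): Centre of the plate's tongue, half-way through its thickness, 72 mm from the hole's centre along the plate's -y; same axes. Between hole and tongue side the plate is solid for 38 mm, room for a fingertip. A fingertip pressing with about 6 N drags the plate along; friction varies.
- edge (a point): Nominal middle of the board's top edge on the housing's side, 75 mm above the bench. x runs along the edge, -y points outwards over it, z up. The point is fixed to the block, not the rocked board: the real edge can be 8 mm higher or lower. Free space in front of it down to the bench.
- stand: Fixed timber block under the board; origin centre of its underside, x and y as the edge's. The board, 200 (x) by 227 (y) by 14 mm with a ledge 18 mm tall at its back, is on rubber feet: it gives about 1 mm per 12 N pressed. It is rocked up to 3 degrees about x, either way at random, so the way to the edge rises or falls up to 5 mm per 100 mm: follow it by feel. Over 12 N is pressing hard.
- spigot (a point): Centre of the flat round face (100 mm across, 62 mm above the bench) of the aluminium pump housing, at the foot of its upright spigot, which is 16 mm across and 15 mm tall, its top 6 mm coned. Fixed and rigid; z up. The plate is to lie on the face, hole round the spigot, tongue in any direction and sticking out past the face. Over 15 N is pressing hard.
- screwdriver_grip (a point): Bystander: a screwdriver, 200 mm long, lying on the bench beyond the board; point in its handle.
- cup_rim (a point): Bystander: an empty white plastic cup, 72 mm across and 50 mm tall; centre of its mouth.
- bearing: Bystander: a steel bearing ring, 56 mm across and 15 mm tall, lying on the bench; centre of its underside.
Things that resemble listed ones, but are neither listed nor needed, are in the scene too. Of the things that look like the part that bears hole, the largest one is meant. There is more than one size of the part that bears spigot; the job needs the smallest.

How it is judged:
On the way, in this order (a step that is already met when the one before it is completed fails the run):
1. the plate lies flat on the board with more than half of its tongue past the edge (y of tongue in the frame of edge below 0 m and y of hole in the frame of edge above 0.01 m and angle between hole's own z axis and vertical below 0.08 rad and contact force between plate and stand above 0.5 N), for 0.2 s.
2. the plate is held in the fingers, clear of the board, its hole at least 20 mm above the board's nominal top (z of hole in the frame of edge above 0.02 m and contact force between the fingers and plate above 2 N and contact force between plate and stand below 0.1 N), for 0.2 s.
At the end, for the whole second after the job is handed in: The plate lies at rest and released on the housing's face, hole round the spigot (centres within 6 mm), its mid-thickness no more than 4 mm above the face, tilted less than 0.05 rad (horizontal distance between hole and spigot below 0.006 m and z of hole in the frame of spigot below 0.004 m and angle between hole's own z axis and vertical below 0.05 rad and linear speed of plate below 0.02 m/s); the robot touches nothing.
It fails at once if the plate is pressed onto the board with more than 15 N (contact force between plate and stand above 15 N).
It fails at once if the plate is gripped, or pressed with more than 15 N, while it lies on the board with the middle of its tongue not yet past the edge (contact force between the fingers and plate above 15 N and y of tongue in the frame of edge above 0 m and contact force between plate and stand above 0.3 N).
It fails at once if the plate is pressed or dropped onto the housing with more than 20 N (contact force between plate and housing above 20 N).
It fails at once if the robot pushes on the board, its block or the housing with more than 18 N (contact force between the arm and stand above 18 N or contact force between the arm and housing above 18 N).
It fails at once if the screwdriver, cup or bearing is moved more than 15 mm (distance of any of screwdriver_grip, cup_rim, bearing from where it was at the start of the episode above 0.015 m).
It also fails if it takes over 72 s, if anything falls off the work surface, if the arm or the gripper's body presses on something with over 40 N, if the wrist force passes 120 N, or if a joint passes its speed limit or range.

## Working session

There is one attempt and no reset: what is moved stays moved. The work goes in short steps, Python scripts to look and compute and a shell command to move; the robot and the scene stay as the last step left them, time stands still between calls to the robot, and variables do not carry over. Pictures are saved under pics/ and viewed, and the job is handed in when it is done.

```bash
ls; mkdir -p pics
cat > h.py <<'E'
import numpy as np, cv2
from station import env, eyes
def cap(n):
    return eyes.capture(n)
def save(img,name,scale=1):
    img=cv2.cvtColor(img,cv2.COLOR_RGB2BGR)
    if scale!=1: img=cv2.resize(img,None,fx=scale,fy=scale,interpolation=cv2.INTER_CUBIC)
    cv2.imwrite('pics/'+name,img)
E
python3 - <<'E'
from h import *
import pickle
s=env.get_state(); print({k:np.round(v,4) for k,v in s.items()})
for n in ('scene','top'):
    c=cap(n); save(c['frame'],n+'0.png'); pickle.dump(c,open(n+'0.pkl','wb'))
    print(n,c['mtx'],c['k1'],c['rvec'],c['tvec'])
E
```

```text
pics
{'time': np.float64(0.0), 'qpos': array([ 1.101 ,  0.3427,  1.525 , -0.    ,  1.2754, -0.146 ]), 'qd': array([ 0.0023,  0.0007,  0.0002,  0.0008,  0.    , -0.0004]), 'joint_torque': array([-2.40000e-03, -4.31229e+01, -2.44219e+01,  7.14000e-02,
        5.61000e-02, -1.00000e-04]), 'eef_pos': array([0.1668, 0.4974, 0.248 ]), 'eef_rot': array([ 0.253 ,  1.5563, -0.2553]), 'force': array([-0.3489, -0.2701, -0.1158]), 'moment': array([-0.0138,  0.0011,  0.0177]), 'gripper_width': np.float64(0.0915)}
scene [[441.79944053   0.         279.25602161]
 [  0.         441.79944053 207.27510339]
 [  0.           0.           1.        ]] -0.1353291751007217 [ 1.79255518  2.10175387 -0.54208244] [ 0.11557365 -0.46472714  1.50382266]
top [[404.7834579    0.         281.01055307]
 [  0.         404.7834579  210.27753323]
 [  0.           0.           1.        ]] -0.07320844158405046 [ 2.14609314 -2.09845805  0.172433  ] [-0.02450289  0.56249972  0.89800392]
```

View pics/scene0.png

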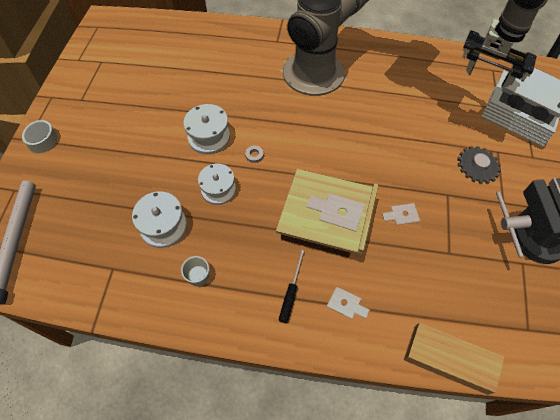

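View pics/top0.png

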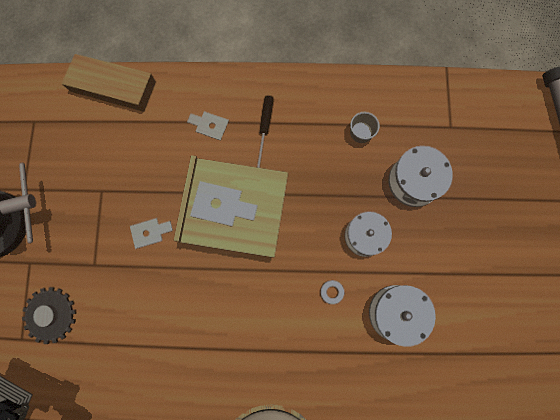

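Candidates in the top view:
- **Plates:** (218,204) on the board, and (210,125) and (150,233) on the bench. I choose the largest, on the board.
- **Housings:** (369,234), (422,173) and (403,316). I choose the smallest, (369,234).

Next I'll check both in close crops and measure them.

```bash
cat >> h.py <<'E'
def ray(c,px):
    px=np.asarray(px,float).reshape(-1,2)
    K=c['mtx']; d=(px-[K[0,2],K[1,2]])/[K[0,0],K[1,1]]
    u=d.copy()
    for _ in range(20): u=d/(1+c['k1']*(u**2).sum(1,keepdims=True))
    R=cv2.Rodrigues(np.asarray(c['rvec'],float))[0]; t=np.asarray(c['tvec'],float).ravel()
    dirs=np.c_[u,np.ones(len(u))]@R
    return -R.T@t, dirs
def onz(c,px,z):
    o,d=ray(c,px); z=np.broadcast_to(z,(len(d),))
    return o+d*((z-o[2])/d[:,2])[:,None]
def proj(c,P):
    R=cv2.Rodrigues(np.asarray(c['rvec'],float))[0]; t=np.asarray(c['tvec'],float).ravel()
    p=np.asarray(P,float).reshape(-1,3)@R.T+t
    u=p[:,:2]/p[:,2:]; u=u*(1+c['k1']*(u**2).sum(1,keepdims=True))
    return u*[c['mtx'][0,0],c['mtx'][1,1]]+[c['mtx'][0,2],c['mtx'][1,2]]
def dpt(c,px):  # world point from depth
    o,d=ray(c,px); px=np.asarray(px,int).reshape(-1,2)
    return o+d*c['depth'][px[:,1],px[:,0]][:,None]
E
python3 - <<'E'
from h import *
import pickle
c=pickle.load(open('top0.pkl','rb')); f=c['frame']
save(f[140:270,165:300],'crop_b.png',5)
save(f[190:275,320:420],'crop_h.png',6)
c2=pickle.load(open('scene0.pkl','rb'))
save(c2['frame'][150:265,185:385],'crop_s.png',4)
print(dpt(c,[[368,245],[355,235],[385,240],[215,225],[200,215],[240,215],[250,175],[260,240],[185,240],[240,230],[215,170],[265,190],[195,240],[410,325],[425,185]]).round(4))
E
```

```text
[[ 0.4847 -0.2124  0.0605]
 [ 0.5065 -0.182   0.0657]
 [ 0.497  -0.2518  0.0598]
 [ 0.5213  0.137   0.0743]
 [ 0.5432  0.1721  0.0771]
 [ 0.5453  0.0807  0.076 ]
 [ 0.6398  0.0615  0.0756]
 [ 0.4897  0.0336  0.0722]
 [ 0.4853  0.2034  0.0757]
 [ 0.5111  0.0794  0.0749]
 [ 0.6507  0.144   0.0739]
 [ 0.6054  0.0257  0.0732]
 [ 0.486   0.1807  0.0749]
 [ 0.3102 -0.2981  0.0828]
 [ 0.6237 -0.3425  0.0801]]
```

View pics/crop_b.png

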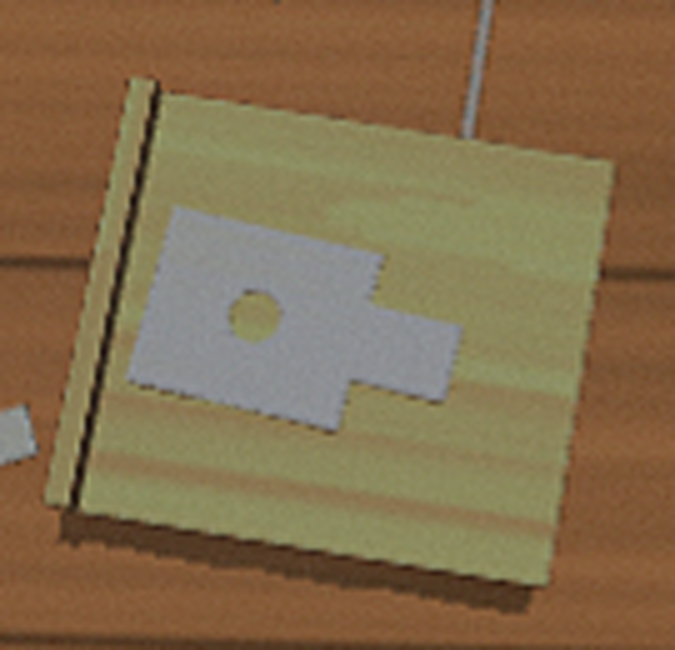

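View pics/crop_h.png

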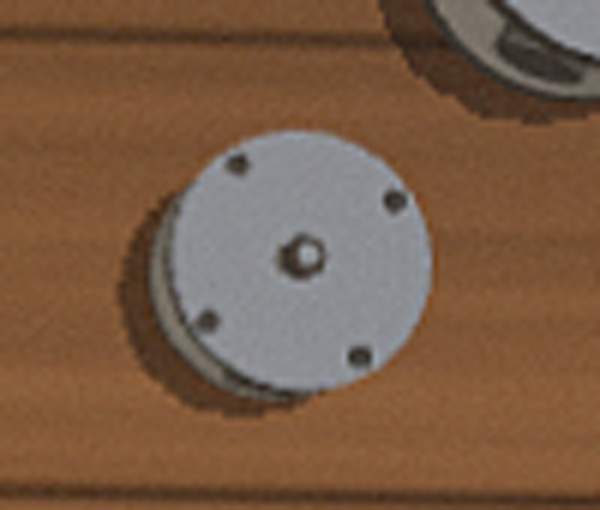

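View pics/crop_s.png

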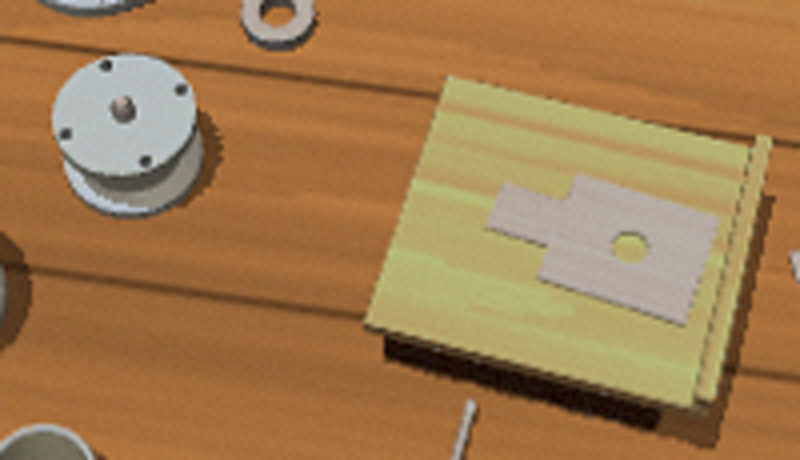

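The crops confirm the choice. The plate with its hole at about (215.6,203) lies on the board with its tongue towards the right edge, and the small housing's face is centred at about (370,233). Next come precise poses.

```bash
cat > meas.py <<'E'
from h import *
def plate(c,roi,z,pr=True):
    x0,y0,x1,y1=roi
    hsv=cv2.cvtColor(c['frame'],cv2.COLOR_RGB2HSV)
    m=np.zeros(hsv.shape[:2],np.uint8); m[y0:y1,x0:x1]=((hsv[y0:y1,x0:x1,1]<70)&(hsv[y0:y1,x0:x1,2]>70))*255
    cs,hi=cv2.findContours(m,cv2.RETR_CCOMP,cv2.CHAIN_APPROX_NONE)
    return m,cs,hi
E
python3 - <<'E'
from meas import *
import pickle
for n,broi,hroi in (('top',(175,150,290,260),(335,205,395,260)),('scene',(280,175,380,250),(190,155,245,205))):
    c=pickle.load(open(n+'0.pkl','rb'))
    m,cs,hi=plate(c,broi,0)
    k=max(range(len(cs)),key=lambda i:cv2.contourArea(cs[i])); 
    print(n,cv2.contourArea(cs[k]))
    P=onz(c,cs[k].reshape(-1,2),0.078)[:,:2]
    for i in range(len(cs)):
        if hi[0][i][3]==k and cv2.contourArea(cs[i])>20:
            M=cv2.moments(cs[i]); print('hole',onz(c,[[M['m10']/M['m00'],M['m01']/M['m00']]],0.0765).round(4),cv2.contourArea(cs[i]))
    ap=cv2.approxPolyDP(cs[k],2.5,True).reshape(-1,2); print(ap.tolist()); print(onz(c,ap,0.078)[:,:2].round(4).tolist())
    # housing
    m,cs,hi=plate(c,hroi,0); k=max(range(len(cs)),key=lambda i:cv2.contourArea(cs[i]))
    e=cv2.fitEllipse(cs[k]); print('housing',e, onz(c,[e[0]],0.062).round(4))
    save(m,n+'_m.png')
# depth plane on board
c=pickle.load(open('top0.pkl','rb'))
poly=np.array([[200,165],[282,176],[270,250],[186,237]])
mk=np.zeros((420,560),np.uint8); cv2.fillPoly(mk,[poly],1)
ys,xs=np.nonzero(mk); P=dpt(c,np.c_[xs,ys]); P=P[(P[:,2]>.04)&(P[:,2]<.11)]
A=np.c_[P[:,:2],np.ones(len(P))]; s,r,_,_=np.linalg.lstsq(A,P[:,2],rcond=None); print('plane',s,np.std(P[:,2]-A@s),len(P))
for px in ([[287.6,172.4],[274.2,257],[197,159],[181,241.5]]): print(onz(c,[px],0.075).round(4))
ys,xs=np.nonzero(m*0+0) if 0 else (None,None)
# bench check
mk=np.zeros((420,560),np.uint8); mk[270:340,150:240]=1; ys,xs=np.nonzero(mk); P=dpt(c,np.c_[xs,ys]); print('bench',P[:,2].mean(),P[:,2].std())
E
```

```text
top 1847.5
hole [[0.5721 0.1383 0.0765]] 82.5
[[199, 181], [191, 216], [232, 225], [235, 216], [254, 219], [257, 205], [240, 201], [240, 190]]
[[0.6226, 0.179], [0.5402, 0.1925], [0.5217, 0.0977], [0.5424, 0.0918], [0.5365, 0.0483], [0.5689, 0.0426], [0.5774, 0.0818], [0.6031, 0.0829]]
housing ((368.0441589355469, 233.7445526123047), (42.87824630737305, 46.85384750366211), 68.21600341796875) [[ 0.5104 -0.2125  0.062 ]]
scene 1217.5
hole [[0.5713 0.1401 0.0765]] 64.5
[[310, 196], [307, 206], [322, 212], [319, 219], [356, 230], [364, 204], [329, 193], [326, 200]]
[[0.5386, 0.0517], [0.5701, 0.0477], [0.5817, 0.0886], [0.6034, 0.0833], [0.62, 0.1807], [0.5402, 0.1961], [0.5213, 0.1008], [0.5441, 0.0951]]
housing ((216.5868682861328, 183.24282836914062), (36.0692024230957, 41.01782989501953), 166.78199768066406) [[ 0.5293 -0.2073  0.062 ]]
plane [0.0042156  0.03026615 0.06943142] 0.0020218228605087805 6353
[[ 0.6479 -0.0255  0.075 ]]
[[4.521e-01 4.000e-04 7.500e-02]]
[[0.6764 0.1878 0.075 ]]
[[0.4818 0.2125 0.075 ]]
bench 0.005041662742419891 0.07095371500393913
```

```bash
cat >> h.py <<'E'
from scipy.spatial.transform import Rotation as Rn
def goto(tgt,jaw=None):
    """shift in tool axes (mm) and turn (about tool x) from measured pose to a tool-down pose w/ jaw dir (xy)"""
    s=env.get_state(); R=Rn.from_rotvec(s['eef_rot']); M=R.as_matrix()
    print('pos',s['eef_pos'].round(4),'x',M[:,0].round(3),'y',M[:,1].round(3),'F',s['force'].round(2),'t',round(float(s['time']),2),'w',round(float(s['gripper_width']),4))
    print('shift',(M.T@(np.array(tgt)-s['eef_pos'])*1000).round(1))
    if jaw is not None:
        y=np.array([jaw[0],jaw[1],0.]);y/=np.linalg.norm(y)
        if y@M[:,1]<0: y=-y
        x=np.array([0,0,-1.]); T=np.c_[x,y,np.cross(x,y)]
        print('turn',(R.inv()*Rn.from_matrix(T)).as_rotvec().round(4))
E
python3 - <<'E'
from h import *
goto([0.567,0.1125,0.13],[0.984,-0.178])
import pickle
for n in ('top','scene'):
    c=pickle.load(open(n+'0.pkl','rb'))
    print(n,proj(c,[[0.567,0.1125,0.078]]).round(1), proj(c,[[.51,-.215,.062],[.51,-.215,.077]]).round(1))
c=pickle.load(open('scene0.pkl','rb')); save(c['frame'][155:210,185:250],'hs.png',9)
c=pickle.load(open('top0.pkl','rb')); save(c['frame'][205:260,340:400],'ht.png',9)
E
```

```text
pos [0.1669 0.4974 0.2481] x [-0.001 -0.001 -1.   ] y [ 0.318  0.948 -0.001] F [-0.02 -0.69  0.17] t 0.1 w 0.0915
shift [ 118.3 -237.4  501.8]
turn [1.4259e+00 8.0000e-04 1.3000e-03]
top [[226.4 205.2]] [[369.1 233.9]
 [370.5 233.2]]
scene [[331.7 208.4]] [[215.5 177.1]
 [214.8 174.1]]
```

View pics/hs.png

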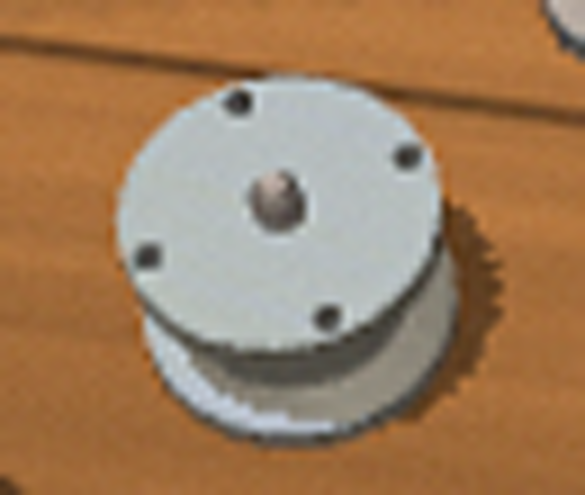

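View pics/ht.png

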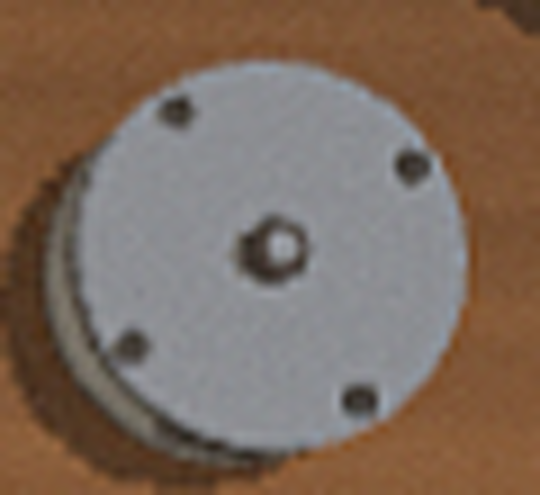

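The face centre is at about (369.8,232.9) in the top view and (215.5,178.1) in the scene view. I'll start the reach with the fingers shut.

```bash
python3 -m creep '0 40 -120 250 0.6 0 0;0 40 -120 250 0.6 0 0;0 40 -120 250 0.6 0 0;0 40 -120 250 0.6 0 0;0 40 -120 250 0.6 0 0;0 40 -120 250 0.6 0 0;0 40 -237 502 1.42 0 0;0 40 -237 502 1.42 0 0;0 40 -237 502 1.42 0 0;0 40 -237 502 1.42 0 0'
python3 -c "
from h import *
goto([0.567,0.1125,0.13],[0.984,-0.178])"
```

```text
time: 0.93
eef_pos: [0.4663, 0.2087, 0.2104]
eef_rot: [1.105, 1.273, -1.105]
force: [1.5, 1.4, -0.4]
gripper_width: 0.0295
pos [0.4663 0.2087 0.2104] x [-0.001  0.    -1.   ] y [ 0.99   0.14  -0.001] F [ 1.52  1.43 -0.36] t 0.93 w 0.0295
shift [ 80.4  86.3 109.4]
turn [ 0.3196 -0.      0.0005]
```

```bash
python3 -m creep '0 40 86 109 0.32 0 0;0 40 86 109 0.32 0 0;0 40 86 109 0.32 0 0;0 40 86 109 0.32 0 0;0 80 86 109 0.32 0 0;0 80 86 109 0.32 0 0;0 80 86 109 0.32 0 0;0 80 86 109 0.32 0 0'
python3 - <<'E'
from h import *
goto([0.567,0.1125,0.11],[0.984,-0.178])
c=cap('top'); save(c['frame'][140:270,165:300],'t1.png',5)
c=cap('scene'); save(c['frame'][150:265,250:400],'s1.png',5)
E
```

```text
time: 1.6
eef_pos: [0.5662, 0.116, 0.1317]
eef_rot: [1.335, 1.123, -1.334]
force: [0.3, 0.1, -0.8]
gripper_width: 0.0005
pos [0.5662 0.116  0.1317] x [ 0.  0. -1.] y [ 0.985 -0.171  0.   ] F [ 0.29  0.07 -0.75] t 1.6 w 0.0005
shift [21.7  1.4  3.3]
turn [ 0.0073 -0.0003 -0.0002]
```

View pics/s1.png

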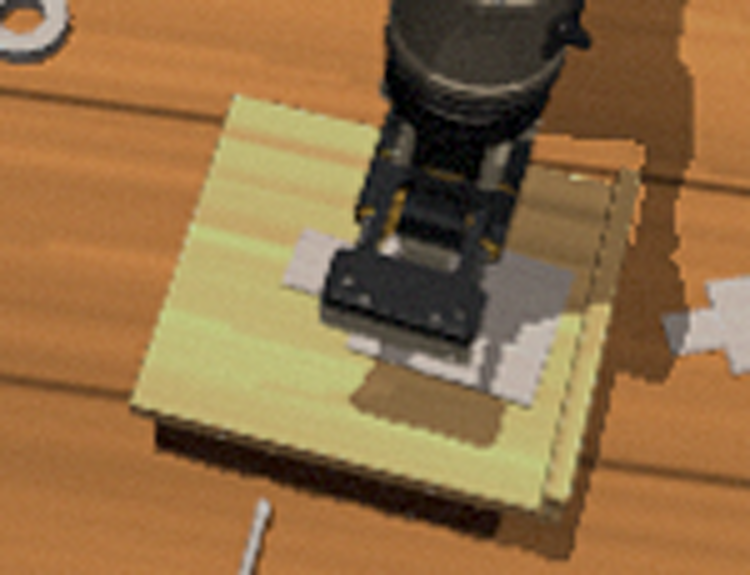

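View pics/t1.png

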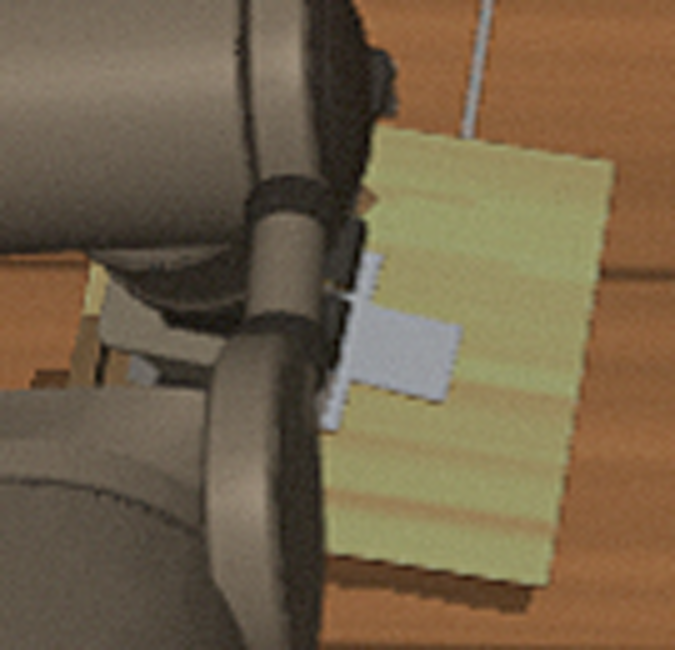

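The scene view shows the shut fingers hovering over the plate between the hole and the tongue. The top view shows the tongue tip still at about (256,212). I'll lower gently and feel for contact.

```bash
python3 -m creep '0 8 1.4 3.3 0.007 0 0;0 16 1.4 3.3 0.007 0 0;0 22 1.4 3.3 0.007 0 0;0 25 1.4 3.3 0.007 0 0;0 25 1.4 3.3 0.007 0 0;0 25 1.4 3.3 0.007 0 0'
python3 -m creep '0 0.5 0 0 0 0 0;0 1 0 0 0 0 0;0 1.5 0 0 0 0 0;0 2 0 0 0 0 0;0 2 0 0 0 0 0'
```

```text
time: 2.2
eef_pos: [0.567, 0.1118, 0.1054]
eef_rot: [1.34, 1.119, -1.341]
force: [-0.2, 0.1, -0.8]
gripper_width: 0.0005
time: 2.62
eef_pos: [0.5671, 0.1118, 0.1037]
eef_rot: [1.341, 1.119, -1.341]
force: [-0.2, 0.6, -0.6]
gripper_width: 0.0007
```

```bash
python3 -m creep '0 0.5 0 0 0 0 0;0 1 0 0 0 0 0;0 1.5 0 0 0 0 0;0 2 0 0 0 0 0;0 2 0 0 0 0 0'
python3 -m creep '0 0.4 0 0 0 0 0;0 0.7 0 0 0 0 0;0 1 0 0 0 0 0;0 1 0 0 0 0 0'
```

```text
time: 3.03
eef_pos: [0.567, 0.1118, 0.1016]
eef_rot: [1.341, 1.119, -1.341]
force: [0.6, 0.1, 0.3]
gripper_width: 0.0005
time: 3.37
eef_pos: [0.5671, 0.1118, 0.1006]
eef_rot: [1.341, 1.119, -1.341]
force: [0.1, -0.5, 0.1]
gripper_width: 0.0007
```

```bash
python3 -m creep '0 0.3 0 0 0 0 0;0 0.5 0 0 0 0 0;0 0.5 0 0 0 0 0'
```

```text
time: 3.62
eef_pos: [0.5671, 0.1118, 0.1002]
eef_rot: [1.341, 1.119, -1.341]
force: [0.9, 0.6, -0.9]
gripper_width: 0.0007
```

```bash
python3 -m creep '0 0.3 0 0 0 0 0;0 0.6 0 0 0 0 0;0 0.6 0 0 0 0 0'
```

```text
time: 3.87
eef_pos: [0.5672, 0.1118, 0.0999]
eef_rot: [1.341, 1.118, -1.34]
force: [-0.3, -0.3, 2.4]
gripper_width: 0.0003
```

```bash
python3 -m creep '0 0.3 0 0 0 0 0;0 0.5 0 0 0 0 0;0 0.5 0 0 0 0 0'
```

```text
time: 4.12
eef_pos: [0.5674, 0.1118, 0.0998]
eef_rot: [1.341, 1.118, -1.34]
force: [-0.2, -0.6, 4.8]
gripper_width: 0.0002
```

```bash
python3 -m creep '0 0.2 0 0 0 0 0;0 0.4 0 0 0 0 0;0 0.4 0 0 0 0 0'
```

```text
time: 4.37
eef_pos: [0.5676, 0.1118, 0.0997]
eef_rot: [1.341, 1.118, -1.339]
force: [-2.8, -0.7, 7.2]
gripper_width: 0.0007
```

Contact came at z ≈ 0.0999, and 7 N is on it now. I'll slide outwards along tool z, following the falling slope and checking the force.

```bash
python3 -m creep '0 0 0.1 2 0 0 0;0 0.05 0.2 4 0 0 0;0 0.1 0.3 6 0 0 0;0 0.15 0.4 8 0 0 0;0 0.2 0.5 10 0 0 0'
```

```text
time: 4.78
eef_pos: [0.5667, 0.1021, 0.0995]
eef_rot: [1.343, 1.117, -1.338]
force: [0.1, 1.5, 5.7]
gripper_width: 0.0004
```

```bash
cat > tip.py <<'E'
from meas import *
import sys
c=cap('top'); save(c['frame'][140:270,165:300],sys.argv[1],5)
hsv=cv2.cvtColor(c['frame'],cv2.COLOR_RGB2HSV)
roi=hsv[180:240,240:310]
m=((roi[...,1]<70)&(roi[...,2]>110)).astype(np.uint8)
n,l,st,ce=cv2.connectedComponentsWithStats(m)
k=1+np.argmax(st[1:,4]); cs,_=cv2.findContours((l==k).astype(np.uint8),cv2.RETR_EXTERNAL,cv2.CHAIN_APPROX_NONE)
P=cs[0].reshape(-1,2)+[240,180]
ap=cv2.approxPolyDP(P.reshape(-1,1,2),2.2,True).reshape(-1,2)
W=onz(c,ap,0.076)[:,:2]; e=np.array([0.55,-0.0126]); ey=np.array([.131,.991]); ex=np.array([.991,-.131])
for p,w in zip(ap,W): print(p,w.round(4),'edge x,y mm',((w-e)@ex*1000).round(1),((w-e)@ey*1000).round(1))
s=env.get_state(); print('tcp edge y',((s['eef_pos'][:2]-e)@ey*1000).round(1),'F',s['force'].round(1),s['time'])
E
python3 tip.py t2.png
```

```text
[244 201] [0.578  0.0729] edge x,y mm 16.5 88.4
[242 216] [0.5431 0.0761] edge x,y mm -18.4 87.0
[257 220] [0.5347 0.0416] edge x,y mm -22.3 51.7
[261 205] [0.5695 0.0336] edge x,y mm 13.2 48.4
tcp edge y 115.5 F [ 0.2 -0.2  5.9] 4.8333
```

View pics/t2.png

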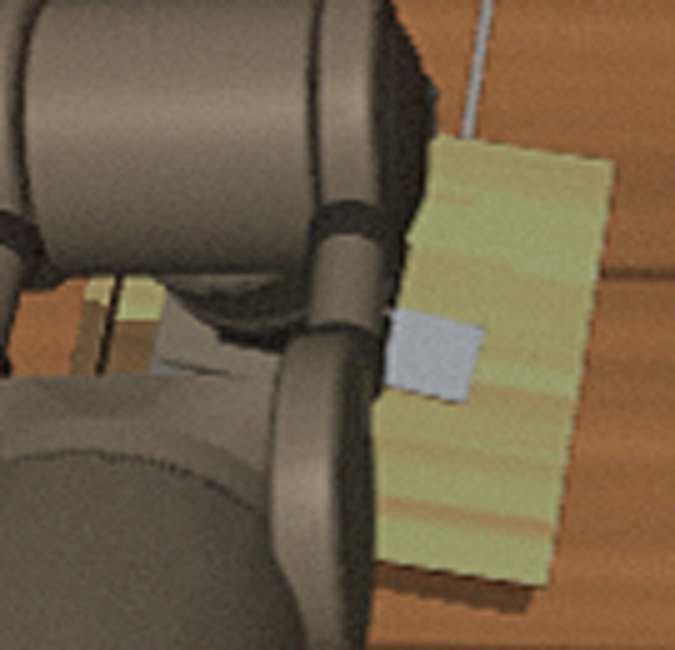

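The top view shows the tongue tip moved to about (259,212), so the plate follows without slipping. I'll continue.

```bash
python3 -m creep '0 0.1 0.1 2 0 0 0;0 0.2 0.2 4 0 0 0;0 0.3 0.3 6.5 0 0 0;0 0.4 0.4 9 0 0 0;0 0.5 0.5 12 0 0 0;0 0.6 0.6 15 0 0 0'
```

```text
time: 5.33
eef_pos: [0.5648, 0.0872, 0.0991]
eef_rot: [1.343, 1.117, -1.338]
force: [0.2, 0.7, 7.3]
gripper_width: 0.0002
```

```bash
python3 -m creep '0 0.1 0.1 2 0 0 0;0 0.2 0.2 5 0 0 0;0 0.3 0.3 8 0 0 0;0 0.4 0.4 11 0 0 0;0 0.5 0.5 14 0 0 0;0 0.5 0.6 15 0 0 0'
```

```text
time: 5.83
eef_pos: [0.5627, 0.0721, 0.0986]
eef_rot: [1.343, 1.117, -1.338]
force: [0.7, 0.9, 6.4]
gripper_width: 0.0004
```

```bash
python3 -m creep '0 0.1 0.1 2 0 0 0;0 0.2 0.2 5 0 0 0;0 0.3 0.3 8 0 0 0;0 0.4 0.4 11 0 0 0;0 0.5 0.5 14 0 0 0;0 0.5 0.6 15 0 0 0'
```

```text
time: 6.33
eef_pos: [0.5607, 0.0572, 0.0982]
eef_rot: [1.343, 1.117, -1.338]
force: [0.7, 2.2, 6.3]
gripper_width: 0.0004
```

```bash
python3 tip.py t3.png
```

```text
[270 206] [0.5676 0.013 ] edge x,y mm 14.1 27.7
[271 222] [0.5308 0.0097] edge x,y mm -22.0 19.6
[277 223] [ 0.5288 -0.0039] edge x,y mm -22.2 5.8
[281 209] [ 0.5612 -0.0122] edge x,y mm 11.0 1.8
tcp edge y 70.5 F [-0.6  0.8  7.2] 6.3833
```

```bash
python3 -m creep '0 0.1 0.1 2 0 0 0;0 0.2 0.2 5 0 0 0;0 0.3 0.3 8 0 0 0;0 0.4 0.4 11 0 0 0;0 0.5 0.5 14 0 0 0;0 0.5 0.6 15 0 0 0'
```

```text
time: 6.88
eef_pos: [0.5586, 0.0423, 0.0977]
eef_rot: [1.343, 1.116, -1.338]
force: [-0.1, 2.7, 8.7]
gripper_width: 0.0001
```

```bash
python3 -m creep '0 0.1 0.1 2 0 0 0;0 0.2 0.2 5 0 0 0;0 0.3 0.3 8 0 0 0;0 0.4 0.4 11 0 0 0;0 0.5 0.5 14 0 0 0;0 0.5 0.6 15 0 0 0'
```

```text
time: 7.38
eef_pos: [0.5565, 0.0274, 0.0972]
eef_rot: [1.343, 1.116, -1.338]
force: [-0.1, 1.7, 8.3]
gripper_width: 0.0002
```

```bash
python3 -m creep '0 0 0.1 2 0 0 0;0 0 0.2 4 0 0 0;0 0.1 0.3 7 0 0 0;0 0.2 0.4 10 0 0 0;0 0.3 0.5 13 0 0 0;0 0.3 0.6 16 0 0 0;0 0.3 0.6 16 0 0 0'; python3 tip.py t4.png
```

```text
time: 7.97
eef_pos: [0.5541, 0.0113, 0.0967]
eef_rot: [1.342, 1.116, -1.338]
force: [0.4, -1.0, 6.9]
gripper_width: 0.0002
[240 202] [0.5755 0.082 ] edge x,y mm 12.8 97.1
[240 208] [0.5615 0.0814] edge x,y mm -0.9 94.7
[247 208] [0.5618 0.0654] edge x,y mm 1.5 78.8
[243 217] [0.5409 0.0737] edge x,y mm -20.4 84.3
[241 213] [0.55   0.0786] edge x,y mm -12.0 90.4
[247 219] [0.5365 0.0644] edge x,y mm -23.5 74.5
[280 224] [ 0.5266 -0.0108] edge x,y mm -23.4 -1.2
[282 214] [ 0.5497 -0.0148] edge x,y mm -0.0 -2.2
[271 219] [0.5376 0.0099] edge x,y mm -15.2 20.7
[256 217] [0.5415 0.0441] edge x,y mm -15.9 55.1
[246 203] [0.5734 0.0681] edge x,y mm 12.6 83.1
tcp edge y 24.2 F [-0.7 -0.6  7. ] 8.0167
```

View pics/t4.png

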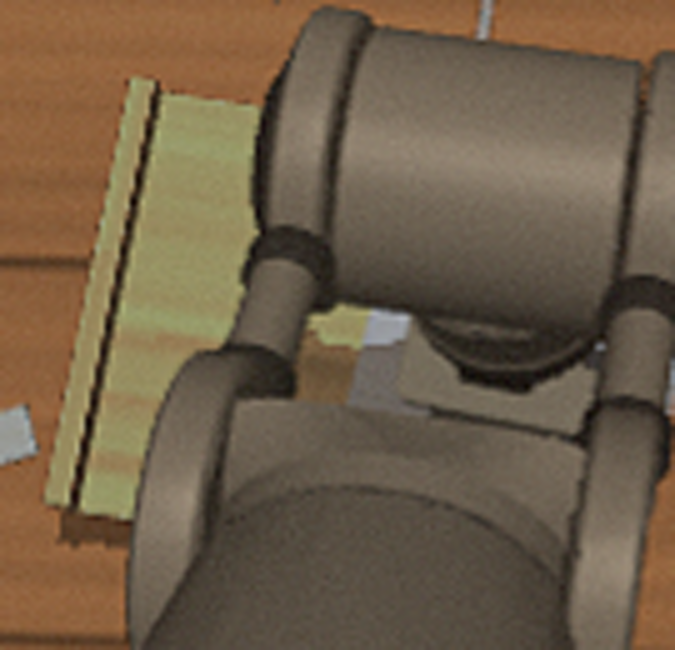

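The wrist hides the plate in the top view, with only a scrap visible at about (241,206). I'll check the scene view.

Run:
```python
from h import *
c=cap('scene'); save(c['frame'][150:265,250:400],'s4.png',5)
```

```text
(no output)
```

View pics/s4.png

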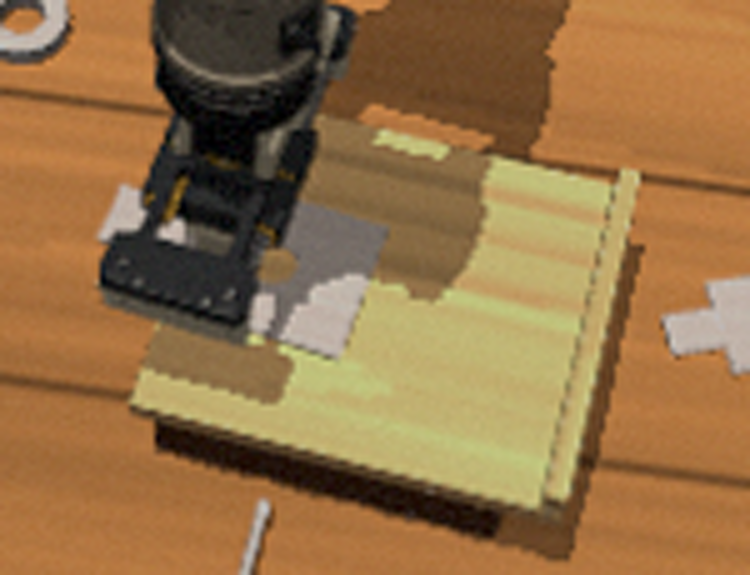

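```bash
python3 -m creep '0 -1 0 0 0 0 0;0 -4 0 0 0 0 0;0 -15 0 0 0 0 0;1 -40 0 0 0 0 0;1 -70 0 35 0 0 0;1 -70 0 70 0 0 0;1 -70 0 105 0 0 0;1 -70 0 140 0 0 0;1 -70 0 140 0 0 0;1 -70 0 140 0 0 0'
cat > full.py <<'E'
from meas import *
import sys
e=np.array([0.55,-0.0126]); ey=np.array([.131,.991]); ex=np.array([.991,-.131])
for n,roi in (('top',(190,150,310,260)),('scene',(260,170,380,250))):
    c=cap(n); x0,y0,x1,y1=roi; save(c['frame'][y0-10:y1+10,x0-10:x1+10],sys.argv[1]+n+'.png',5)
    m,cs,hi=plate(c,roi,0); k=max(range(len(cs)),key=lambda i:cv2.contourArea(cs[i])); print(n,cv2.contourArea(cs[k]))
    for i in range(len(cs)):
        if hi[0][i][3]==k and cv2.contourArea(cs[i])>20:
            M=cv2.moments(cs[i]); w=onz(c,[[M['m10']/M['m00'],M['m01']/M['m00']]],0.0735)[0,:2]; print('hole',w.round(4),((w-e)@ex*1000).round(1),((w-e)@ey*1000).round(1))
    ap=cv2.approxPolyDP(cs[k],2.5,True).reshape(-1,2)
    for p,w in zip(ap,onz(c,ap,0.075)[:,:2]): print(p,w.round(4),((w-e)@ex*1000).round(1),((w-e)@ey*1000).round(1))
E
python3 full.py f5
```

```text
time: 8.9
eef_pos: [0.5275, -0.1276, 0.1654]
eef_rot: [1.343, 1.117, -1.343]
force: [0.0, -1.2, -1.4]
gripper_width: 0.0427
top 1824.0
hole [0.5593 0.0378] 2.6 51.1
[233 222] [0.529  0.0961] -35.0 105.0
[276 232] [ 0.5084 -0.0022] -42.6 4.9
[279 222] [ 0.5313 -0.0084] -19.1 1.7
[294 225] [ 0.5252 -0.0425] -20.7 -32.9
[301 212] [ 0.5554 -0.0579] 11.3 -44.1
[283 208] [ 0.5638 -0.0167] 14.2 -2.3
[284 195] [ 0.5941 -0.0183] 44.5 0.1
[242 187] [0.611  0.0789] 48.5 98.7
scene 1176.0
hole [0.5575 0.0395] 0.6 52.7
[274 187] [ 0.5243 -0.0478] -20.9 -38.2
[269 197] [ 0.5572 -0.0558] 12.8 -41.9
[283 201] [ 0.5634 -0.0171] 13.9 -2.7
[282 210] [ 0.5907 -0.0155] 40.7 2.4
[318 220] [0.6051 0.0811] 42.3 100.1
[327 195] [0.5266 0.0962] -37.5 104.8
[295 185] [0.509  0.0073] -43.2 14.3
[289 192] [ 0.5334 -0.0055] -17.3 4.9
```

View pics/f5top.png

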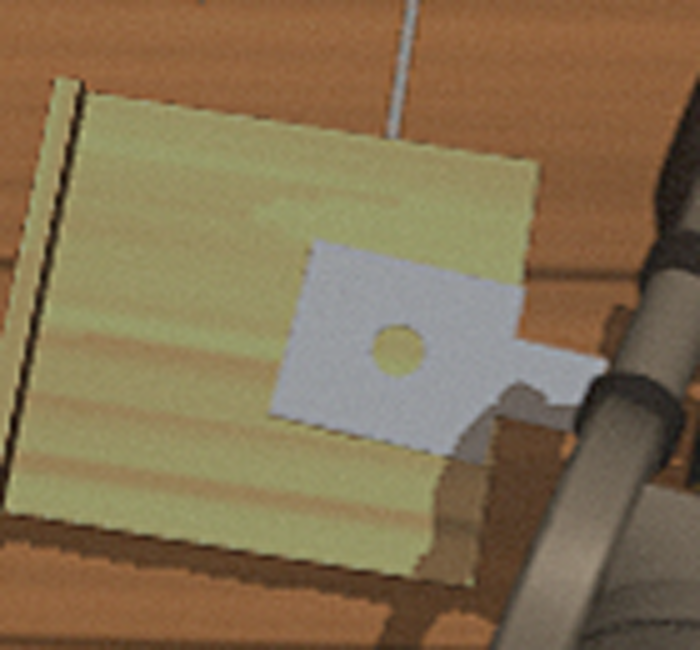

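View pics/f5scene.png

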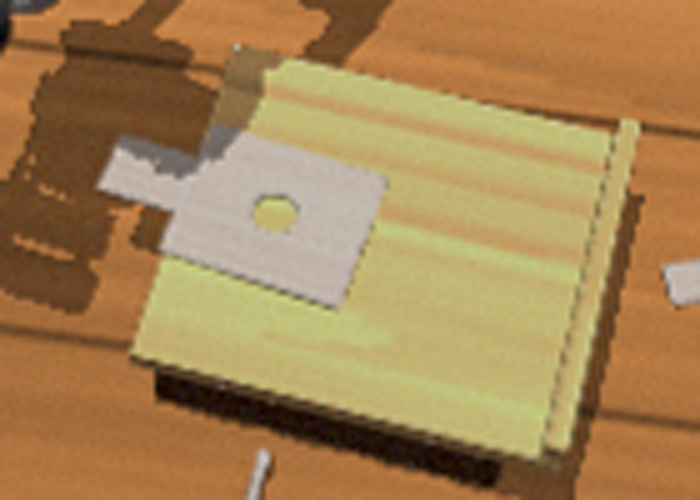

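Both views agree: the hole is at about (0.558,0.039), 52 mm inside the edge, and the tongue's middle is about 20 mm past it. Next is the grip pose over the tongue.

```bash
python3 -c "
from h import *
goto([0.5451,-0.031,0.13],[0.982,-0.187])
goto([0.5451,-0.031,0.0795],[0.982,-0.187])"
```

```text
pos [ 0.5278 -0.1255  0.1654] x [-0.001  0.001 -1.   ] y [ 0.984 -0.179 -0.001] F [-0.61 -0.06  0.09] t 9.0 w 0.0505
shift [ 35.4   0.1 -96.1]
turn [ 0.0078 -0.0007  0.0007]
pos [ 0.5278 -0.1255  0.1654] x [-0.001  0.001 -1.   ] y [ 0.984 -0.179 -0.001] F [-0.61 -0.06  0.09] t 9.0 w 0.0505
shift [ 85.9   0.1 -96. ]
turn [ 0.0078 -0.0007  0.0007]
```

```bash
python3 -m creep '1 0 0 0 0 0 0;1 0 0 -30 0.008 0 0;1 10 0 -60 0.008 0 0;1 30 0 -96 0.008 0 0;1 30 0 -96 0.008 0 0;1 30 0 -96 0.008 0 0;1 30 0 -96 0.008 0 0'
python3 - <<'E'
from h import *
goto([0.5451,-0.031,0.0795],[0.982,-0.187])
c=cap('scene'); save(c['frame'][150:265,230:380],'s6.png',5)
E
```

```text
time: 9.58
eef_pos: [0.5453, -0.0308, 0.1356]
eef_rot: [1.344, 1.116, -1.345]
force: [-0.1, -0.5, 0.5]
gripper_width: 0.091
pos [ 0.5453 -0.0308  0.1356] x [-0. -0. -1.] y [ 0.983 -0.185 -0.   ] F [-0.08 -0.54  0.5 ] t 9.58 w 0.091
shift [56.1 -0.1  0.2]
turn [0.0025 0.0002 0.0001]
```

View pics/s6.png

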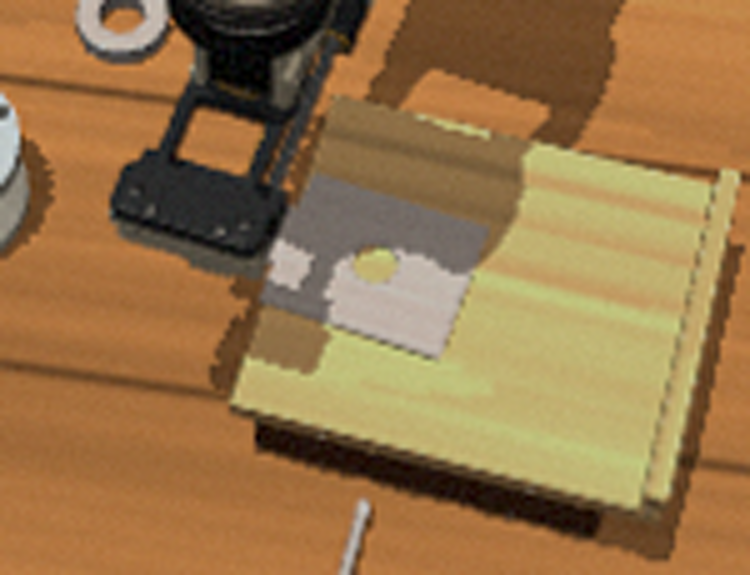

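The scene view shows the open jaws outside the edge, over the tongue, with the hole at about (305,203) in full-image pixels. I'll descend.

```bash
python3 -m creep '1 10 0 0 0 0 0;1 20 0 0 0 0 0;1 30 0 0 0 0 0;1 40 0 0 0 0 0;1 48 0 0 0 0 0;1 54 0 0 0 0 0;1 56 0 0 0 0 0;1 56 0 0 0 0 0'
python3 - <<'E'
from h import *
goto([0.5451,-0.031,0.0795],[0.982,-0.187])
c=cap('scene'); save(c['frame'][150:265,230:380],'s7.png',5)
c=cap('top'); save(c['frame'][140:270,215:350],'t7.png',5)
E
```

```text
time: 10.3
eef_pos: [0.5449, -0.0316, 0.0789]
eef_rot: [1.346, 1.115, -1.347]
force: [0.7, -0.0, -0.6]
gripper_width: 0.0919
pos [ 0.5449 -0.0316  0.0789] x [-0.001  0.    -1.   ] y [ 0.982 -0.187 -0.001] F [ 0.73 -0.02 -0.6 ] t 10.3 w 0.0919
shift [-0.6  0.1 -0.6]
turn [ 0.0001 -0.0001  0.0012]
```

View pics/s7.png

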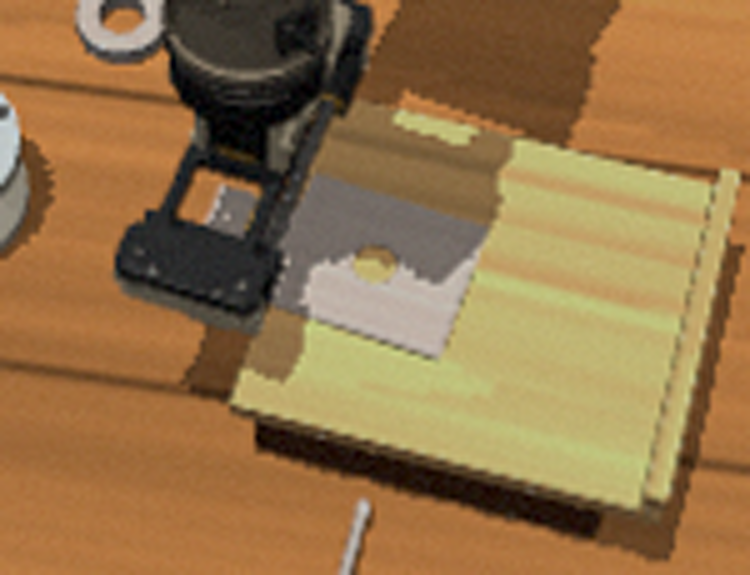

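The scene view shows the tongue between the open fingers at about (276,190), with nothing touching. I'll close.

```bash
python3 -m creep '0.5 0 0 0 0 0 0;0.45 0 0 0 0 0 0;0.42 0 0 0 0 0 0;0.4 0 0 0 0 0 0;0.3 0 0 0 0 0 0;0 0 0 0 0 0 0;0 0 0 0 0 0 0;0 0 0 0 0 0 0;0 0 0 0 0 0 0'
```

```text
time: 11.15
eef_pos: [0.5452, -0.0316, 0.0796]
eef_rot: [1.346, 1.114, -1.346]
force: [-0.0, -0.2, -1.1]
gripper_width: 0.0362
```

It's gripped at 36 mm, the tongue's width. I'll lift slowly.

```bash
python3 -m creep '0 -0.5 0 0 0 0 0;0 -1.5 0 0 0 0 0;0 -3 0 0 0 0 0;0 -5 0 0 0 0 0;0 -8 0 0 0 0 0;0 -11 0 0 0 0 0;0 -15 0 0 0 0 0;0 -20 0 0 0 0 0;0 -20 0 0 0 0 0;0 -20 0 0 0 0 0'
python3 - <<'E'
from h import *
c=cap('scene'); save(c['frame'][130:265,230:380],'s8.png',5)
s=env.get_state(); print(s['force'],s['moment'],s['gripper_width'])
E
```

```text
time: 11.98
eef_pos: [0.5454, -0.0317, 0.1001]
eef_rot: [1.347, 1.114, -1.346]
force: [-0.1, -0.4, -2.5]
gripper_width: 0.035
[-0.5789131  -0.23570222 -0.85373622] [-0.1959394   0.05347361 -0.03760167] 0.034848080671843015
```

View pics/s8.png

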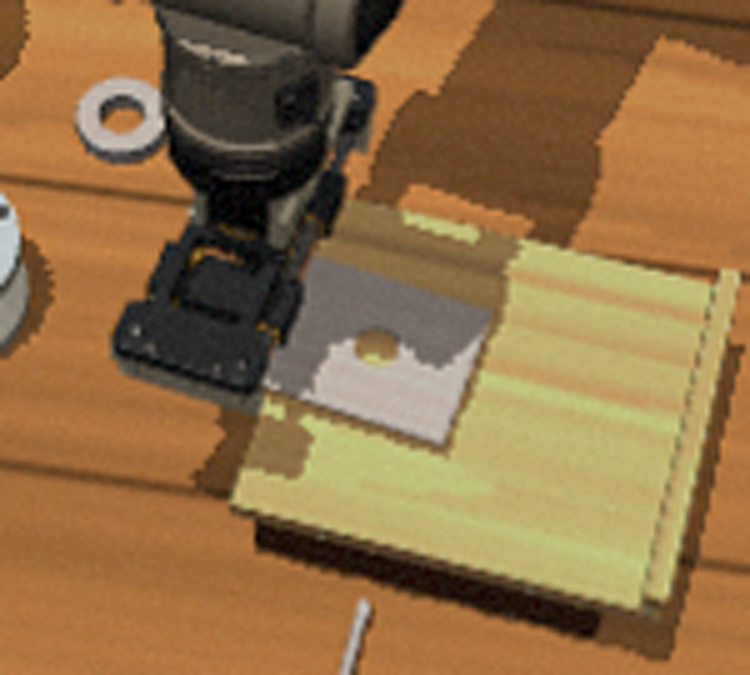

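```bash
python3 -m creep '0 -5 0 0 0 0 0;0 -12 0 0 0 0 0;0 -22 0 0 0 0 0;0 -32 0 0 0 0 0;0 -42 0 0 0 0 0;0 -50 0 0 0 0 0;0 -50 0 0 0 0 0;0 -50 0 0 0 0 0'
cat > tilt.py <<'E'
from meas import *
import sys
s=env.get_state(); M=Rn.from_rotvec(s['eef_rot']).as_matrix(); tcp=s['eef_pos']
pred=tcp-72/1000*M[:,2]  # expected hole along tool -z
c=cap('scene'); p=proj(c,[pred-[0,0,0.007]])[0].astype(int); print('pred hole px',p, 'F',s['force'].round(1),'M',s['moment'].round(2),'w',s['gripper_width'].round(4))
x0,y0,x1,y1=max(p[0]-75,0),max(p[1]-60,0),p[0]+75,p[1]+60
save(c['frame'][y0:y1,x0:x1],sys.argv[1],5)
ys,xs=np.mgrid[p[1]-25:p[1]+25,p[0]-35:p[0]+35]; px=np.c_[xs.ravel(),ys.ravel()]
hsv=cv2.cvtColor(c['frame'],cv2.COLOR_RGB2HSV)[px[:,1],px[:,0]]
W=dpt(c,px); L=(W-tcp)@M  # tool coords
ok=(hsv[:,1]<80)&(L[:,2]<-0.025)&(L[:,2]>-0.125)&(abs(L[:,1])<.05)&(abs(L[:,0])<.06)
L=L[ok]; 
for _ in range(3):
    A=np.c_[L[:,1:],np.ones(len(L))]; q=np.linalg.lstsq(A,L[:,0],rcond=None)[0]; r=L[:,0]-A@q; L=L[abs(r)<2.5*r.std()]
print('n',len(L),'x_tool = a*y+b*z+c',q.round(4),'std',r.std().round(4))
print('hole tool-x at z=-.071:',(q[2]-q[1]*.071).round(4))
m,cs,hi=plate(c,(p[0]-50,p[1]-45,p[0]+60,p[1]+45),0)
E
python3 tilt.py s9.png
```

```text
time: 12.7
eef_pos: [0.5455, -0.0317, 0.1503]
eef_rot: [1.347, 1.113, -1.345]
force: [-0.5, -0.8, -2.7]
gripper_width: 0.0349Traceback (most recent call last):
  File "tilt.py", line 5, in <module>
    c=cap('scene'); p=proj(c,[pred-[0,0,0.007]])[0].astype(int); print('pred hole px',p, 'F',s['force'].round(1),'M',s['moment'].round(2),'w',s['gripper_width'].round(4))
                                                                                                                                              ^^^^^^^^^^^^^^^^^^^^^^^^
AttributeError: 'float' object has no attribute 'round'
```

```bash
sed -i "s/s\['gripper_width'\].round(4)/s['gripper_width']/" tilt.py; python3 tilt.py s9.png
```

```text
pred hole px [305 189] F [-0.8  0.1 -1.7] M [-0.22  0.17  0.06] w 0.03516974151913028
n 1049 x_tool = a*y+b*z+c [ 0.0037 -0.0087  0.0067] std 0.0017
hole tool-x at z=-.071: 0.0074
```

View pics/s9.png

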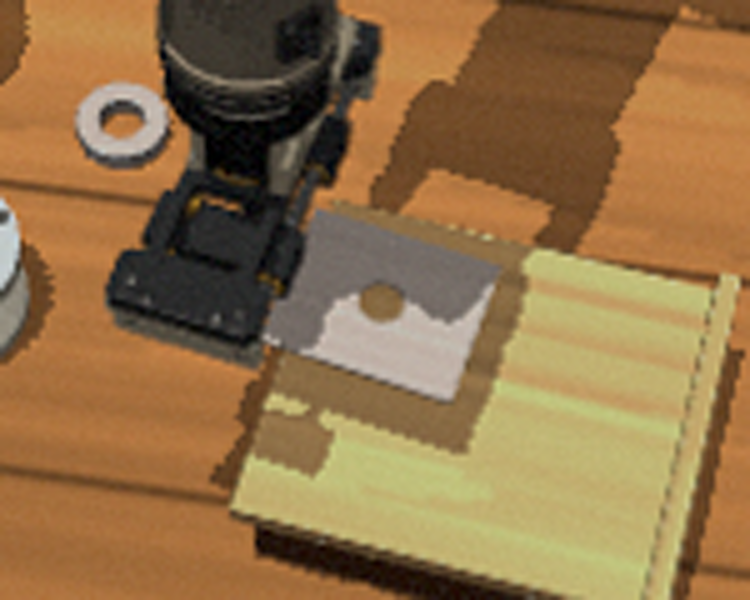

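The scene view shows the plate held flat and clear, with the hole at about (305,189). Next I'll measure the hole relative to the tool, and the spigot from both views.

```bash
cat > spig.py <<'E'
from h import *
import pickle
def spig():
    out=[]
    for n,b in (('top',[[177,110],[412,165],[132,346],[358,400]]),('scene',[[239,102],[407,156],[148,256],[328,317]])):
        c=pickle.load(open(n+'0.pkl','rb')); off=np.array([340,205]) if n=='top' else np.array([185,155])
        g=c['frame']; g=cv2.cvtColor(g,cv2.COLOR_RGB2GRAY).astype(float)
        px=[]
        for q in b:
            u=(np.array(q)+.5)/9-.5+off; i=np.round(u).astype(int)
            w=g[i[1]-3:i[1]+4,i[0]-3:i[0]+4]; w=np.clip(np.median(w)-10-w,0,None); Y,X=np.mgrid[-3:4,-3:4]
            px.append([i[0]+(X*w).sum()/w.sum(),i[1]+(Y*w).sum()/w.sum()])
        W=onz(c,px,0.062); print(n,W[:,:2].round(4).tolist(),'mean',W.mean(0).round(4), 'd',np.linalg.norm(W-W.mean(0),axis=1).round(4)); out.append(W.mean(0))
    return out
if __name__=='__main__': spig()
E
python3 spig.py
python3 - <<'E'
from meas import *
s=env.get_state(); M=Rn.from_rotvec(s['eef_rot']).as_matrix(); tcp=s['eef_pos']; print(s['qpos'].round(2))
for n in ('scene','top'):
    c=cap(n); p=proj(c,[tcp-.071*M[:,2]-[0,0,.008]])[0]; print(n,p)
    r=cv2.cvtColor(c['frame'],cv2.COLOR_RGB2HSV); i=p.astype(int)
    if n=='top': save(c['frame'][i[1]-50:i[1]+50,i[0]-60:i[0]+60],'t9.png',6)
    sat=r[i[1]-9:i[1]+10,i[0]-9:i[0]+10,1].astype(np.uint8)
    t,m=cv2.threshold(sat,0,255,cv2.THRESH_OTSU); nn,l,st,ce=cv2.connectedComponentsWithStats(m); k=1+np.argmax(st[1:,4]); print(t,st[1:].tolist())
    q=ce[k]+i-9; w=onz(c,[q],tcp[2]-.009)[0]; print('hole px',q,'world',w.round(4),'tool',((w-tcp)@M*1000).round(1))
E
```

```text
top [[0.5502, -0.1915], [0.5369, -0.2535], [0.4871, -0.1788], [0.4755, -0.2387]] mean [ 0.5124 -0.2156  0.062 ] d [0.0448 0.0451 0.0447 0.0435]
scene [[0.4709, -0.2376], [0.485, -0.1768], [0.5375, -0.2521], [0.5527, -0.1879]] mean [ 0.5115 -0.2136  0.062 ] d [0.0472 0.0453 0.0464 0.0485]
[-0.2   0.48  1.61  0.    1.06 -0.01]
scene [305.26547049 189.12961208]
76.0 [[6, 6, 9, 7, 51]]
hole px [305.88235294 189.01960784] world [0.557  0.0397 0.1403] tool [  9.   -1.4 -72.2]
top [256.8019888  204.39285738]
71.0 [[3, 1, 1, 1, 1], [4, 0, 5, 5, 9], [11, 0, 8, 3, 13], [5, 4, 11, 11, 92], [3, 6, 1, 1, 1], [2, 8, 1, 1, 1], [2, 10, 1, 1, 1], [0, 13, 2, 1, 2], [0, 16, 1, 1, 1]]
hole px [257.10869565 204.33695652] world [0.5585 0.0376 0.1403] tool [  9.    0.4 -70.5]
```

View pics/t9.png

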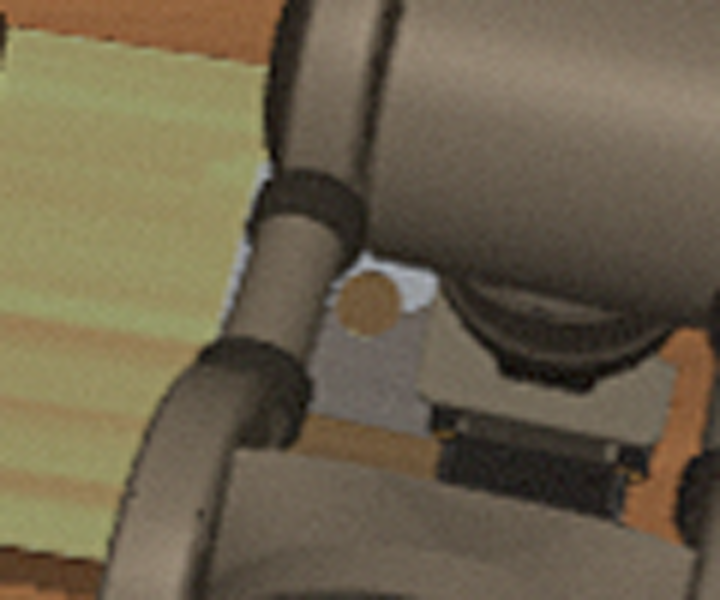

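The two cameras agree on the hole-to-spigot shift: (-45.8, -253.2) mm.

```bash
python3 -c "
from h import *
s=env.get_state(); goto(s['eef_pos']+[-.0458,-.2532,0],[.982,-.187])"
python3 -m creep '0 0 0 6 0 0 0;0 0 0 18 0 0 0;0 0 0 36 0 0 0;0 0 0 58 0 0 0;0 0 0 80 0 0 0;0 0 0 102 0 0 0;0 0 0 124 0 0 0;0 0 0 142 0 0 0;0 0 0 154 0 0 0;0 0 0 158 0 0 0'
python3 tilt.py s10.png
```

```text
pos [ 0.5448 -0.0316  0.149 ] x [-0.001  0.    -1.   ] y [ 0.982 -0.187 -0.001] F [ 0.12 -0.31 -2.48] t 12.9 w 0.0345
shift [ -0.    2.3 257.3]
turn [ 0.0001 -0.0001  0.0012]
time: 13.73
eef_pos: [0.515, -0.1893, 0.1494]
eef_rot: [1.348, 1.113, -1.348]
force: [-0.2, -0.5, -2.2]
gripper_width: 0.0349
pred hole px [246 171] F [-0.2 -0.5 -2.2] M [-0.15  0.12  0.07] w 0.03494845729937833
n 980 x_tool = a*y+b*z+c [-0.0019 -0.0117  0.0066] std 0.0017
hole tool-x at z=-.071: 0.0074
```

```bash
python3 -c "
from h import *
goto([.499,-.2848,0.149],[.982,-.187])"
python3 -m creep '0 0 0.5 8 0 0 0;0 0 1 22 0 0 0;0 0 1.5 40 0 0 0;0 0 2 60 0 0 0;0 0 2.3 78 0 0 0;0 0 2.3 90 0 0 0;0 0 2.3 97 0 0 0;0 0 2.3 99 0 0 0;0 0 2.3 99 0 0 0;0 0 2.3 99 0 0 0'
python3 -c "
from h import *
goto([.499,-.2848,0.149],[.982,-.187])"
python3 tilt.py s11.png
```

```text
pos [ 0.5152 -0.1888  0.1494] x [-0. -0. -1.] y [ 0.982 -0.189 -0.   ] F [ 0.02 -0.34 -0.82] t 13.78 w 0.0351
shift [ 0.4  2.3 97.4]
turn [-0.0021  0.0002  0.0001]
time: 14.62
eef_pos: [0.4995, -0.2838, 0.1495]
eef_rot: [1.346, 1.115, -1.346]
force: [0.1, -0.3, -1.5]
gripper_width: 0.0351
pos [ 0.4995 -0.2838  0.1495] x [-0.     0.001 -1.   ] y [ 0.982 -0.186 -0.   ] F [ 0.13 -0.31 -1.55] t 14.62 w 0.0351
shift [ 0.5 -0.3  1.1]
turn [ 0.0007 -0.0006  0.0002]
pred hole px [212 161] F [ 0.1 -0.3 -1.5] M [-0.2   0.09  0.05] w 0.03506701717375957
n 953 x_tool = a*y+b*z+c [ 0.0029 -0.0122  0.0065] std 0.0018
hole tool-x at z=-.071: 0.0074
```

View pics/s11.png

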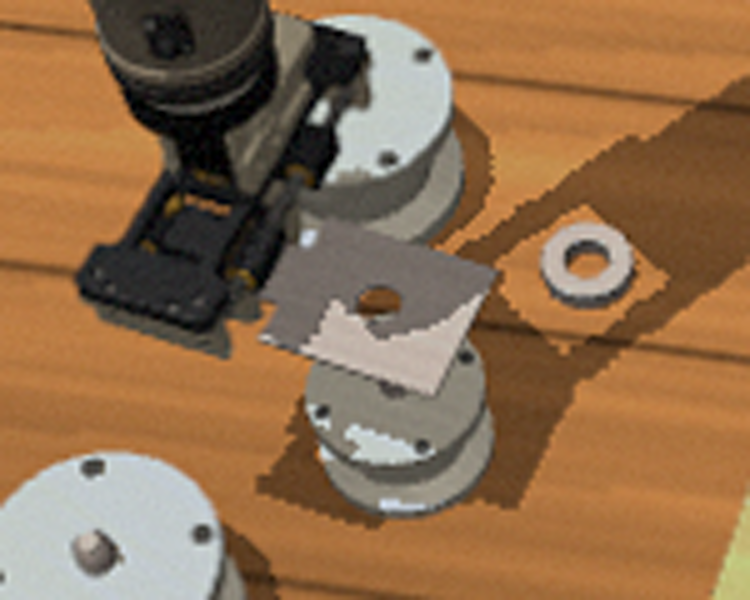

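The scene view shows the plate above the small housing, with the hole at about (213,161). I'll lower it to just above the spigot and check again.

```bash
python3 -m creep '0 3 -0.3 1 0 0 0;0 9 -0.3 1 0 0 0;0 18 -0.3 1 0 0 0;0 28 -0.3 1 0 0 0;0 38 -0.3 1 0 0 0;0 47 -0.3 1 0 0 0;0 54 -0.3 1 0 0 0;0 58 -0.3 1 0 0 0;0 59 -0.3 1 0 0 0;0 59 -0.3 1 0 0 0'
cat > chk.py <<'E'
from meas import *
import sys
from spig import spig
sp=spig(); s=env.get_state(); M=Rn.from_rotvec(s['eef_rot']).as_matrix(); tcp=s['eef_pos']; print(tcp.round(4),s['force'].round(2))
hl=tcp+M@np.array([.009,0,-.071])
for n,t in (('scene',sp[1]),('top',sp[0])):
    c=cap(n); p=proj(c,[hl])[0]; i=p.astype(int); save(c['frame'][i[1]-40:i[1]+40,i[0]-50:i[0]+50],sys.argv[1]+n+'.png',7)
    print(n,p.round(1),'spigot top expected px',((proj(c,[t+[0,0,.015]])[0]-i+[50,40])*7).round(0),'hole expected',((p-i+[50,40])*7).round(0),'hole->spigot from tcp',(t[:2]-hl[:2]).round(4))
E
python3 chk.py c1; python3 tilt.py s12.png
```

```text
time: 15.5
eef_pos: [0.4989, -0.2854, 0.0903]
eef_rot: [1.346, 1.115, -1.346]
force: [-0.1, -0.1, -1.8]
gripper_width: 0.0352
top [[0.5502, -0.1915], [0.5369, -0.2535], [0.4871, -0.1788], [0.4755, -0.2387]] mean [ 0.5124 -0.2156  0.062 ] d [0.0448 0.0451 0.0447 0.0435]
scene [[0.4709, -0.2376], [0.485, -0.1768], [0.5375, -0.2521], [0.5527, -0.1879]] mean [ 0.5115 -0.2136  0.062 ] d [0.0472 0.0453 0.0464 0.0485]
[ 0.4989 -0.2854  0.0903] [-0.11 -0.12 -1.77]
scene [214.2 173.9] spigot top expected px [358. 291.] hole expected [351. 286.] hole->spigot from tcp [-0.0006  0.0021]
top [371.1 232. ] spigot top expected px [348. 288.] hole expected [351. 287.] hole->spigot from tcp [0.0002 0.0001]
pred hole px [214 173] F [-0.8  0.4 -1.3] M [-0.21  0.13 -0.05] w 0.03485221323328622
n 1116 x_tool = a*y+b*z+c [ 0.148  -0.0474  0.0077] std 0.0089
hole tool-x at z=-.071: 0.011
```

View pics/c1scene.png

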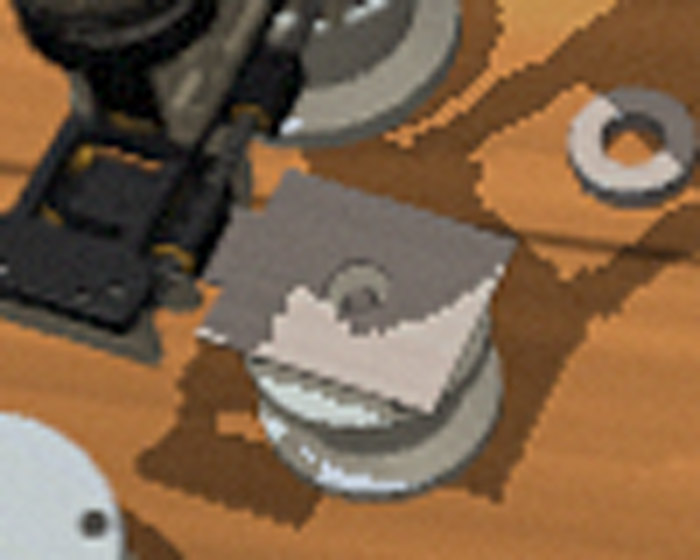

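View pics/c1top.png

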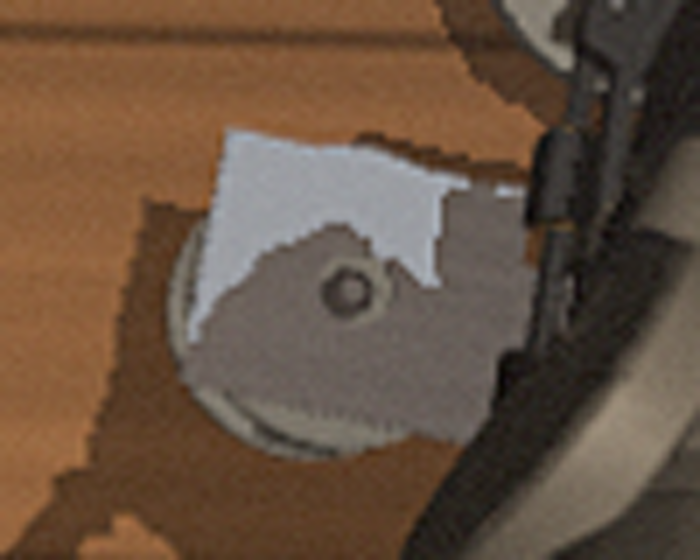

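The hole and spigot overlap in both views, but the top view suggests the plate should go a little in +y. I'll zoom in.

Run:
```python
from h import *
a=[]
for n,p in (('scene',(214,174)),('top',(371,232))):
    c=cap(n); f=c['frame'][p[1]-11:p[1]+12,p[0]-11:p[0]+12]; f=cv2.normalize(f,None,0,255,cv2.NORM_MINMAX); a.append(cv2.resize(f,None,fx=17,fy=17,interpolation=cv2.INTER_CUBIC))
save(np.hstack(a),'z1.png')
```

```text
(no output)
```

View pics/z1.png

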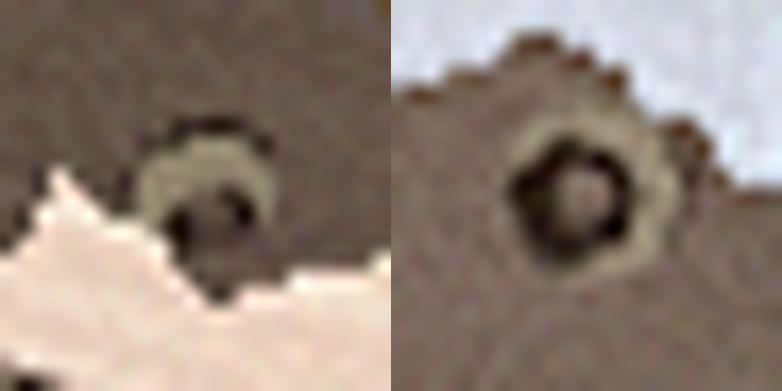

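The offset is about 1 mm and the radial clearance is 4 mm, so I'll nudge -0.8 mm along tool z and lower.

```bash
python3 -m creep '0 1 -0.3 -0.8 0 0 0;0 3 -0.3 -0.8 0 0 0;0 5 -0.3 -0.8 0 0 0;0 7 -0.3 -0.8 0 0 0;0 9 -0.3 -0.8 0 0 0;0 10 -0.3 -0.8 0 0 0;0 10 -0.3 -0.8 0 0 0;0 10 -0.3 -0.8 0 0 0'
```

```text
time: 16.42
eef_pos: [0.4988, -0.2846, 0.0805]
eef_rot: [1.346, 1.115, -1.346]
force: [0.0, -0.7, -1.5]
gripper_width: 0.0347
```

```bash
python3 -m creep '0 1 0 0 0 0 0;0 2 0 0 0 0 0;0 3 0 0 0 0 0;0 4 0 0 0 0 0;0 4 0 0 0 0 0;0 4 0 0 0 0 0'; python3 chk.py c2
```

```text
time: 16.92
eef_pos: [0.4988, -0.2846, 0.0765]
eef_rot: [1.346, 1.115, -1.346]
force: [-0.3, 1.0, -2.8]
gripper_width: 0.0353
top [[0.5502, -0.1915], [0.5369, -0.2535], [0.4871, -0.1788], [0.4755, -0.2387]] mean [ 0.5124 -0.2156  0.062 ] d [0.0448 0.0451 0.0447 0.0435]
scene [[0.4709, -0.2376], [0.485, -0.1768], [0.5375, -0.2521], [0.5527, -0.1879]] mean [ 0.5115 -0.2136  0.062 ] d [0.0472 0.0453 0.0464 0.0485]
[ 0.4988 -0.2846  0.0765] [-0.35  0.97 -2.75]
scene [215.1 176.6] spigot top expected px [351. 270.] hole expected [351. 284.] hole->spigot from tcp [-0.0005  0.0012]
top [369.5 232.8] spigot top expected px [362. 281.] hole expected [354. 285.] hole->spigot from tcp [ 0.0004 -0.0008]
```

View pics/c2top.png

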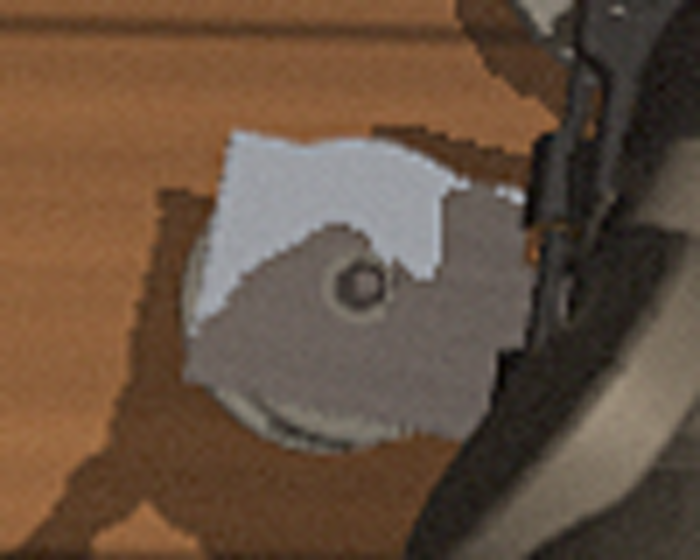

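View pics/c2scene.png

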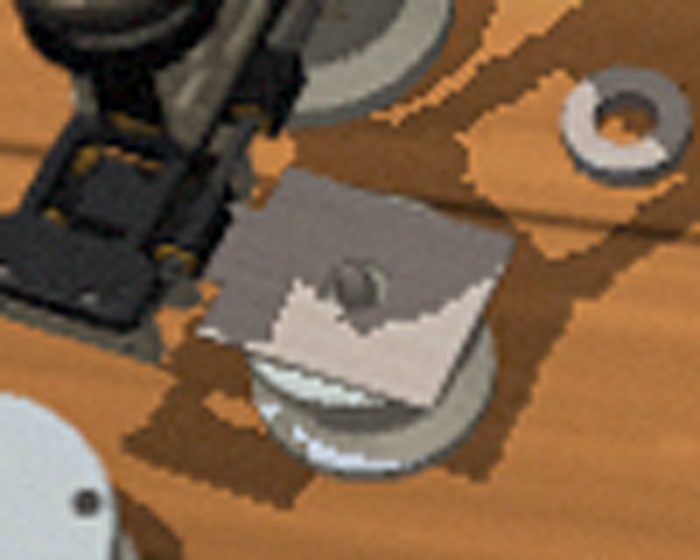

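In both views the spigot now stands up inside the hole. I'll feel for the face in small steps.

```bash
python3 -m creep '0 0.5 0 0 0 0 0;0 1 0 0 0 0 0;0 1.5 0 0 0 0 0;0 2 0 0 0 0 0;0 2 0 0 0 0 0;0 2 0 0 0 0 0'
```

```text
time: 17.52
eef_pos: [0.4988, -0.2846, 0.0745]
eef_rot: [1.346, 1.115, -1.346]
force: [-0.1, -0.2, -2.5]
gripper_width: 0.0353
```

```bash
python3 -m creep '0 0.3 0 0 0 0 0;0 0.6 0 0 0 0 0;0 0.8 0 0 0 0 0;0 0.8 0 0 0 0 0;0 0.8 0 0 0 0 0'
```

```text
time: 17.93
eef_pos: [0.4988, -0.2846, 0.0737]
eef_rot: [1.346, 1.114, -1.346]
force: [0.0, 0.3, -2.3]
gripper_width: 0.0351
```

```bash
python3 -m creep '0 0.2 0 0 0 0 0;0 0.4 0 0 0 0 0;0 0.4 0 0 0 0 0;0 0.4 0 0 0 0 0'
```

```text
time: 18.27
eef_pos: [0.4988, -0.2846, 0.0734]
eef_rot: [1.346, 1.114, -1.346]
force: [-0.1, -0.3, -1.7]
gripper_width: 0.0348
```

```bash
python3 -m creep '0 0.2 0 0 0 0 0;0 0.4 0 0 0 0 0;0 0.4 0 0 0 0 0;0 0.4 0 0 0 0 0'; python3 -c "
from h import *
print(env.get_state()['moment'])"
```

```text
time: 18.6
eef_pos: [0.4988, -0.2846, 0.0729]
eef_rot: [1.346, 1.114, -1.346]
force: [-0.2, 0.3, -1.7]
gripper_width: 0.035
[-0.17352892  0.10588035 -0.03223771]
```

```bash
python3 -m creep '0 0.2 0 0 0 0 0;0 0.4 0 0 0 0 0;0 0.4 0 0 0 0 0;0 0.4 0 0 0 0 0'; python3 -c "
from h import *
print(env.get_state()['moment'])"
```

```text
time: 18.93
eef_pos: [0.4988, -0.2846, 0.0725]
eef_rot: [1.346, 1.114, -1.346]
force: [-0.6, 0.0, -1.9]
gripper_width: 0.0349
[-0.20570212  0.1116663   0.02124015]
```

```bash
python3 -m creep '0 0.2 0 0 0 0 0;0 0.4 0 0 0 0 0;0 0.4 0 0 0 0 0;0 0.4 0 0 0 0 0'; python3 -c "
from h import *
print(env.get_state()['moment'])"
```

```text
time: 19.27
eef_pos: [0.4988, -0.2846, 0.0721]
eef_rot: [1.346, 1.114, -1.346]
force: [0.3, 0.1, -1.7]
gripper_width: 0.0348
[-0.21194066  0.0950401  -0.01020565]
```

```bash
python3 -m creep '0 0.2 0 0 0 0 0;0 0.4 0 0 0 0 0;0 0.4 0 0 0 0 0;0 0.4 0 0 0 0 0'; python3 -c "
from h import *
print(env.get_state()['moment'])"
```

```text
time: 19.6
eef_pos: [0.4988, -0.2846, 0.0718]
eef_rot: [1.346, 1.114, -1.346]
force: [-0.2, -0.4, -1.6]
gripper_width: 0.0348
[-0.22790962  0.10642537 -0.00144658]
```

```bash
python3 -m creep '0 0.2 0 0 0 0 0;0 0.4 0 0 0 0 0;0 0.4 0 0 0 0 0;0 0.4 0 0 0 0 0'; python3 -c "
from h import *
print(env.get_state()['moment'])"
```

```text
time: 19.93
eef_pos: [0.4988, -0.2846, 0.0714]
eef_rot: [1.346, 1.114, -1.346]
force: [0.1, -0.5, -1.9]
gripper_width: 0.0349
[-0.2433717   0.07865317  0.03830511]
```

```bash
python3 -m creep '0 0.2 0 0 0 0 0;0 0.4 0 0 0 0 0;0 0.4 0 0 0 0 0;0 0.4 0 0 0 0 0'; python3 -c "
from h import *
print(env.get_state()['moment'])"
```

```text
time: 20.27
eef_pos: [0.4988, -0.2846, 0.071]
eef_rot: [1.346, 1.114, -1.346]
force: [0.1, -0.1, -1.2]
gripper_width: 0.0348
[-0.16206272  0.12438101  0.04246648]
```

```bash
python3 -m creep '0 0.2 0 0 0 0 0;0 0.4 0 0 0 0 0;0 0.4 0 0 0 0 0;0 0.4 0 0 0 0 0'; python3 -c "
from h import *
print(env.get_state()['moment'])"; python3 chk.py c3 | tail -2; python3 tilt.py s13.png
```

```text
time: 20.6
eef_pos: [0.4988, -0.2846, 0.0707]
eef_rot: [1.346, 1.114, -1.346]
force: [-0.5, 1.2, 0.3]
gripper_width: 0.0349
[-0.14925509  0.11075092  0.011286  ]
scene [215.3 177.8] spigot top expected px [351. 263.] hole expected [352. 285.] hole->spigot from tcp [-0.0006  0.0012]
top [369.  233.1] spigot top expected px [362. 274.] hole expected [350. 280.] hole->spigot from tcp [ 0.0003 -0.0008]
pred hole px [215 177] F [-0.8  0.5  1. ] M [-0.11  0.06  0.06] w 0.034997315174636154
n 990 x_tool = a*y+b*z+c [ 0.0246 -0.0075  0.0065] std 0.0043
hole tool-x at z=-.071: 0.007
```

View pics/c3scene.png

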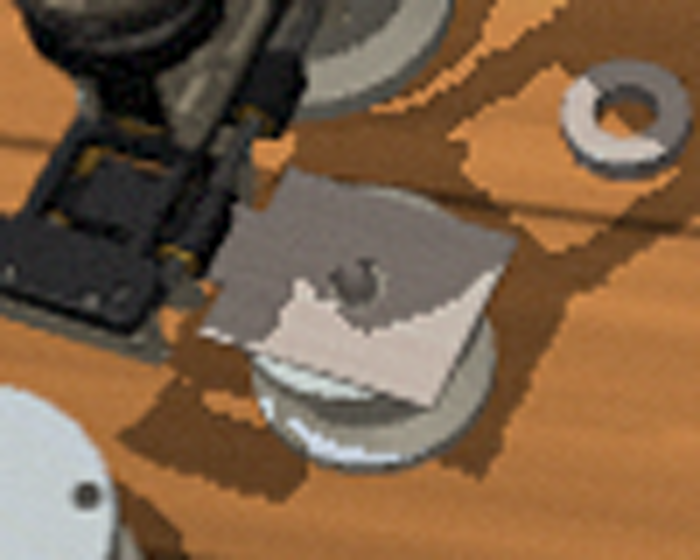

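Contact was felt, with about 2.5 N on the housing, and the spigot is inside the hole. A touch lower first to seat the near side, then I'll open slowly.

```bash
python3 -m creep '0 0.2 0 0 0 0 0;0 0.4 0 0 0 0 0;0 0.4 0 0 0 0 0;0 0.4 0 0 0 0 0'; python3 -c "
from h import *
print(env.get_state()['moment'])"
```

```text
time: 21.08
eef_pos: [0.4988, -0.2846, 0.0703]
eef_rot: [1.346, 1.114, -1.346]
force: [0.3, 0.5, 2.1]
gripper_width: 0.035
[-0.11298051  0.24428607  0.02793335]
```

```bash
python3 -m creep '0.38 0.2 0 0 0 0 0;0.39 0.2 0 0 0 0 0;0.4 0.2 0 0 0 0 0;0.42 0.2 0 0 0 0 0;0.45 0.2 0 0 0 0 0;0.5 0.2 0 0 0 0 0;0.55 0.2 0 0 0 0 0;0.6 0.2 0 0 0 0 0;0.6 0.2 0 0 0 0 0'; python3 chk.py c4 | tail -2
```

```text
time: 21.83
eef_pos: [0.4988, -0.2846, 0.0699]
eef_rot: [1.346, 1.114, -1.346]
force: [0.3, -0.8, -0.7]
gripper_width: 0.0545
scene [215.4 177.9] spigot top expected px [351. 263.] hole expected [353. 286.] hole->spigot from tcp [-0.0005  0.0012]
top [368.9 233.1] spigot top expected px [369. 274.] hole expected [357. 281.] hole->spigot from tcp [ 0.0004 -0.0008]
```

View pics/c4scene.png

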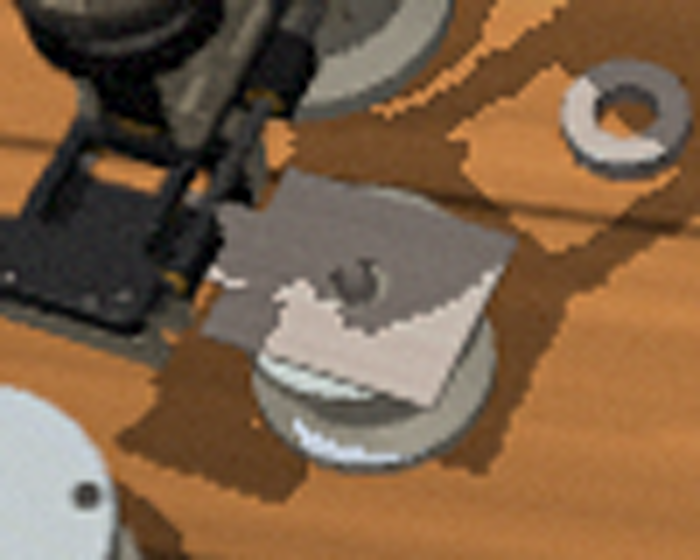

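It's released, with the force near zero and the fingers clear of the tongue on both sides. I'll retract straight up and check.

```bash
python3 -m creep '0.6 -2 0 0 0 0 0;0.6 -8 0 0 0 0 0;0.6 -20 0 0 0 0 0;0.6 -40 0 0 0 0 0;0.6 -65 0 0 0 0 0;0.6 -90 0 0 0 0 0;0.6 -115 0 0 0 0 0;0.6 -130 0 0 0 0 0;0.6 -130 0 0 0 0 0'
python3 -m creep '0.6 0 0 30 0 0 0;0.6 0 0 60 0 0 0;0.6 0 0 90 0 0 0;0.6 0 0 110 0 0 0;0.6 0 0 110 0 0 0'
python3 - <<'E'
from meas import *
import spig; sp=spig.spig()
for n,roi,t in (('top',(330,200,415,270),sp[0]),('scene',(180,150,265,215),sp[1])):
    c=cap(n); x0,y0,x1,y1=roi; save(c['frame'][y0-8:y1+8,x0-8:x1+8],'fin'+n+'.png',7); save(c['frame'],'finall'+n+'.png')
    # depth plane of plate
    m,cs,hi=plate(c,roi,0); k=max(range(len(cs)),key=lambda i:cv2.contourArea(cs[i]))
    ap=cv2.approxPolyDP(cs[k],2.5,True).reshape(-1,2); print(n,cv2.contourArea(cs[k])); print(onz(c,ap,.065)[:,:2].round(4).tolist(), 'spigot',t.round(4))
    mk=np.zeros(m.shape,np.uint8); cv2.drawContours(mk,cs,k,255,-1); mk=cv2.erode(mk,np.ones((5,5))); ys,xs=np.nonzero(mk); P=dpt(c,np.c_[xs,ys]); P=P[abs(P[:,2]-.065)<.012]
    A=np.c_[P[:,:2]-t[:2],np.ones(len(P))]; q=np.linalg.lstsq(A,P[:,2],rcond=None)[0]; print('plane',q.round(4),len(P))
print(env.get_state()['force'],env.get_state()['time'])
E
```

```text
time: 22.68
eef_pos: [0.5003, -0.2857, 0.2044]
eef_rot: [1.346, 1.106, -1.343]
force: [0.0, -0.3, 0.0]
gripper_width: 0.0551
time: 23.1
eef_pos: [0.4767, -0.3962, 0.1987]
eef_rot: [1.348, 1.113, -1.35]
force: [0.2, 0.7, 0.2]
gripper_width: 0.0551
top [[0.5502, -0.1915], [0.5369, -0.2535], [0.4871, -0.1788], [0.4755, -0.2387]] mean [ 0.5124 -0.2156  0.062 ] d [0.0448 0.0451 0.0447 0.0435]
scene [[0.4709, -0.2376], [0.485, -0.1768], [0.5375, -0.2521], [0.5527, -0.1879]] mean [ 0.5115 -0.2136  0.062 ] d [0.0472 0.0453 0.0464 0.0485]
top 2025.5
[[0.5596, -0.1733], [0.5153, -0.1593], [0.481, -0.1592], [0.4656, -0.1818], [0.4625, -0.2545], [0.4853, -0.2618], [0.4792, -0.3029], [0.5114, -0.3108], [0.5198, -0.2694], [0.5453, -0.2677], [0.5608, -0.2287]] spigot [ 0.5124 -0.2156  0.062 ]
plane [0.0032 0.0009 0.0647] 1639
scene 1416.5
[[0.481, -0.3015], [0.5095, -0.3084], [0.5228, -0.2643], [0.5431, -0.2677], [0.5527, -0.2453], [0.5873, -0.2227], [0.5892, -0.1753], [0.5672, -0.1554], [0.5412, -0.1526], [0.5137, -0.164], [0.4824, -0.1565], [0.4627, -0.2504], [0.4849, -0.2595]] spigot [ 0.5115 -0.2136  0.062 ]
plane [-0.0235  0.0039  0.0642] 925
[ 0.13604832 -0.00802309 -0.92415111] 23.2
```

View pics/fintop.png

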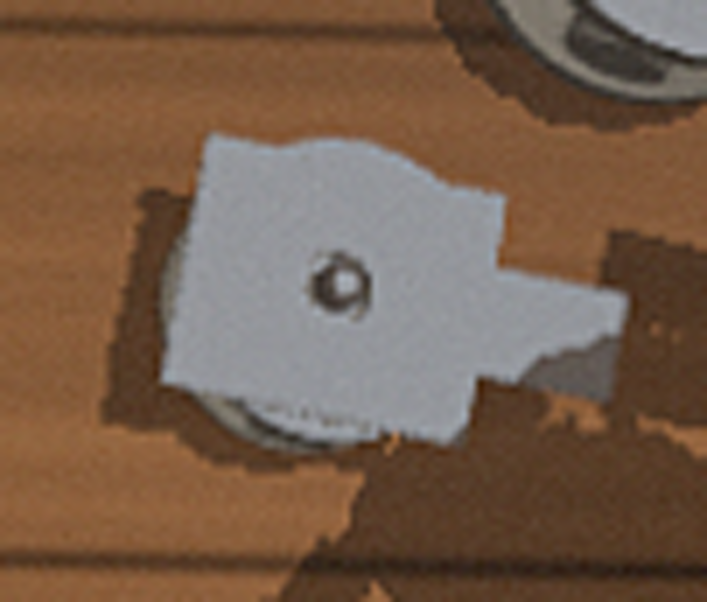

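View pics/finscene.png

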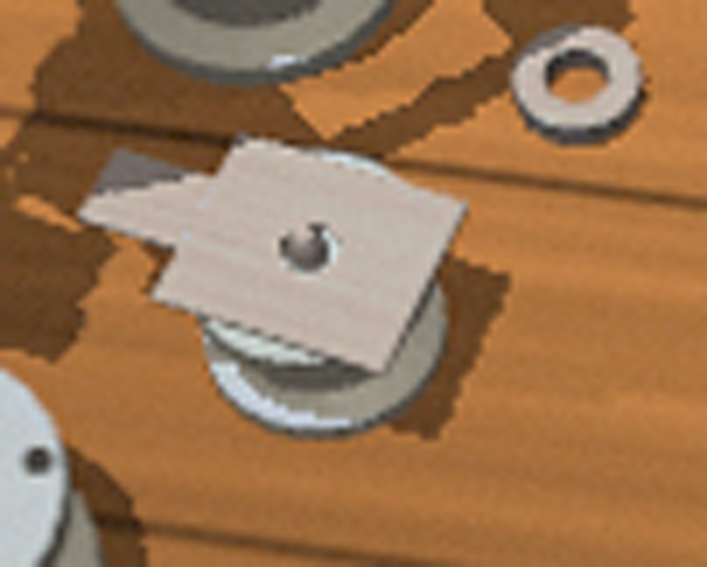

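Both views show the plate flat, with its tongue free and the spigot standing in the hole, at about (370,232) in the top view. Depth puts the plate's top at 64–65 mm. I'm handing it in.

```bash
python3 -m creep '0.6 0 0 0 0 0 0;0.6 0 0 0 0 0 0;0.6 0 0 0 0 0 0'; python3 -c "
from station import env
print(env.hand_in())"
```

```text
time: 23.45
eef_pos: [0.4786, -0.3915, 0.2]
eef_rot: [1.346, 1.115, -1.345]
force: [-0.4, 0.1, -0.6]
gripper_width: 0.0549
the job is handed in; nothing more can be done
None
```

The plate is on the smallest pump housing, flat and released, with the spigot through the hole. I handed the job in at about 23.5 s of the 72 s; the system gave no verdict.

- **Slide:** I pushed the plate with the fingers shut, at 6–9 N by the wrist reading. Its tongue centre ended about 20 mm past the edge and its hole about 52 mm inside it.
- **Lift and place:** I gripped the tongue (about 35 mm between the jaws), lifted the plate clear and lowered it over the spigot. It first touched the face with about 2.5 N, about 4 N just before I let go.
- **Last checks:** The spigot stands inside the hole in both views, within about 1 mm of centre by the tool position, and the arm is well clear. Depth from the top camera puts the plate's top at 64.7 mm (65 expected) with a tilt of about 0.003 rad.
- **Disagreements:** The scene camera gave a tilt of about 0.024 rad, but its mask also took in part of the housing's face. The two cameras differ by 1–2 mm in absolute position, within calibration, but agreed to under 1 mm on the hole-to-spigot shift.
- **Not measured:** I didn't re-measure the screwdriver, cup or bearing. The bearing looked unmoved in the last scene picture, and no move went near any of them.

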